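# Clip the two cold chisels back into the sloping tool rack

## Task

Put the two cold chisels that lie in front of the bench grinder back into the two empty places of the sloping green rack, blade up the slope like the one already there: press each sideways into its pair of spring clips until both clips have snapped over the shank and it sits fully home on its seats, centred between the clips. Leave the shackle and the nut where they lie.

Things in the scene. Friction and masses are not known exactly. Their poses are not given: they have to be found in the camera images.
- chisel_1: a dark cold chisel, 174 mm long, about 0.3 kg, eight-sided shank 17 mm across flats and 110 mm long, blade 21 mm wide at one end, striking head (up to 23 mm across) at the other; it starts lying on a flat of the shank. The bench grinder stands beyond, from 0.54 m ahead of the robot. Origin under the shank, 87 mm from either end; its +y axis points to the head.
- chisel_1_mid (a point): where chisel_1 is best gripped: on the axis of its shank, half-way up (8.5 mm over the bench as it lies), 67 mm from the head's end face, 107 mm from the cutting edge; +y axis points along the chisel to the head. Grip across the 17 mm flats.
- chisel_1_head (a point): point on the shank's axis 38 mm from the middle point towards the head: it lies in the lower clip when home
- chisel_1_blade (a point): point on the shank's axis 38 mm from the middle point towards the blade: it lies in the upper clip when home
- chisel_2: a dark cold chisel, 174 mm long, about 0.3 kg, eight-sided shank 17 mm across flats and 110 mm long, blade 21 mm wide at one end, striking head (up to 23 mm across) at the other; it starts lying on a flat of the shank. The bench grinder stands beyond, from 0.54 m ahead of the robot. Origin under the shank, 87 mm from either end; its +y axis points to the head.
- chisel_2_mid (a point): where chisel_2 is best gripped: on the axis of its shank, half-way up (8.5 mm over the bench as it lies), 67 mm from the head's end face, 107 mm from the cutting edge; +y axis points along the chisel to the head. Grip across the 17 mm flats.
- chisel_2_head (a point): point on the shank's axis 38 mm from the middle point towards the head: it lies in the lower clip when home
- chisel_2_blade (a point): point on the shank's axis 38 mm from the middle point towards the blade: it lies in the upper clip when home
- place_1_home (a point): middle of empty place 1, midway between its two clips, on the axis of a chisel that sits fully home. x: up the slope; y: along the rack; z: the face's outward normal, 25 deg from vertical, towards the robot; chisels are pressed in along -z. The channel's two edges stand 2.5 mm higher than this point and 18.5 mm to either side: fingers astride the shank stop on them before it is home
- place_1_upper (a point): the upper clip of place 1, 38 mm above the place's middle, on a home chisel's axis; same axes. Two sprung steel leaves, 14 mm long; the gap between their lips is 10 mm, the lips stand 8 mm over this point and flare out to 32 mm wide, 16 mm over it. The shank is free between the clips: press on its top (8.5 mm over this axis when home) beside a clip
- place_1_lower (a point): the lower clip of place 1, 38 mm below the place's middle, on a home chisel's axis; same axes. Two sprung steel leaves, 14 mm long; the gap between their lips is 10 mm, the lips stand 8 mm over this point and flare out to 32 mm wide, 16 mm over it. The shank is free between the clips: press on its top (8.5 mm over this axis when home) beside a clip
- place_1: the channel of place 1 with its clips, fixed. A shank laid in the flares stands 16 mm proud of home; pressed, each clip's force climbs to some 3 to 6 N near 13 to 15 mm proud, then eases; it holds there by friction until, about 4 mm proud, the lips close over it and it drops on a rubber seat, where the force climbs steeply. One clip may snap while the other is still proud. Origin on the bench
- place_2_home (a point): middle of empty place 2, midway between its two clips, on the axis of a chisel that sits fully home. x: up the slope; y: along the rack; z: the face's outward normal, 25 deg from vertical, towards the robot; chisels are pressed in along -z. The channel's two edges stand 2.5 mm higher than this point and 18.5 mm to either side: fingers astride the shank stop on them before it is home
- place_2_upper (a point): the upper clip of place 2, 38 mm above the place's middle, on a home chisel's axis; same axes. Two sprung steel leaves, 14 mm long; the gap between their lips is 10 mm, the lips stand 8 mm over this point and flare out to 32 mm wide, 16 mm over it. The shank is free between the clips: press on its top (8.5 mm over this axis when home) beside a clip
- place_2_lower (a point): the lower clip of place 2, 38 mm below the place's middle, on a home chisel's axis; same axes. Two sprung steel leaves, 14 mm long; the gap between their lips is 10 mm, the lips stand 8 mm over this point and flare out to 32 mm wide, 16 mm over it. The shank is free between the clips: press on its top (8.5 mm over this axis when home) beside a clip
- place_2: the channel of place 2 with its clips, fixed. A shank laid in the flares stands 16 mm proud of home; pressed, each clip's force climbs to some 3 to 6 N near 13 to 15 mm proud, then eases; it holds there by friction until, about 4 mm proud, the lips close over it and it drops on a rubber seat, where the force climbs steeply. One clip may snap while the other is still proud. Origin on the bench
- rack: green sheet-steel rack, 212 mm wide, 160 mm deep, 95 mm high, bolted down; its face rises away from the robot at 25 deg. Three places 64 mm apart, each a piece of steel channel up the slope, 41 mm wide, with two spring clips in it and, 78 mm below its middle, an end stop that rises 12 mm over the chisel's axis; one is filled and stays. Behind: a duct, 0.3 m high. Origin on the bench; x away from the robot
- shackle: rusty bow shackle lying flat on the bench, 103 x 80 x 19 mm, a bystander; origin under its centre
- nut: grey hexagon nut lying flat on the bench, 35 x 40 x 18 mm, a bystander; origin under its centre

How it is judged:
At the end, for the whole second after the job is handed in: each loose chisel is in an empty place of its own, blade up the slope, snapped into both clips: the points of its axis 38 mm to either side of its middle lie within 3.5 mm of home depth, 4 mm sideways and 14 mm along the slope of their clips; both chisels at rest ((((x of chisel_1_head in the frame of place_1_home between -0.052 and -0.024 m and y of chisel_1_head in the frame of place_1_home between -0.004 and 0.004 m and z of chisel_1_head in the frame of place_1_home between -0.004 and 0.0035 m and x of chisel_1_blade in the frame of place_1_home between 0.024 and 0.052 m and y of chisel_1_blade in the frame of place_1_home between -0.004 and 0.004 m and z of chisel_1_blade in the frame of place_1_home between -0.004 and 0.0035 m) and (x of chisel_2_head in the frame of place_2_home between -0.052 and -0.024 m and y of chisel_2_head in the frame of place_2_home between -0.004 and 0.004 m and z of chisel_2_head in the frame of place_2_home between -0.004 and 0.0035 m and x of chisel_2_blade in the frame of place_2_home between 0.024 and 0.052 m and y of chisel_2_blade in the frame of place_2_home between -0.004 and 0.004 m and z of chisel_2_blade in the frame of place_2_home between -0.004 and 0.0035 m)) or ((x of chisel_1_head in the frame of place_2_home between -0.052 and -0.024 m and y of chisel_1_head in the frame of place_2_home between -0.004 and 0.004 m and z of chisel_1_head in the frame of place_2_home between -0.004 and 0.0035 m and x of chisel_1_blade in the frame of place_2_home between 0.024 and 0.052 m and y of chisel_1_blade in the frame of place_2_home between -0.004 and 0.004 m and z of chisel_1_blade in the frame of place_2_home between -0.004 and 0.0035 m) and (x of chisel_2_head in the frame of place_1_home between -0.052 and -0.024 m and y of chisel_2_head in the frame of place_1_home between -0.004 and 0.004 m and z of chisel_2_head in the frame of place_1_home between -0.004 and 0.0035 m and x of chisel_2_blade in the frame of place_1_home between 0.024 and 0.052 m and y of chisel_2_blade in the frame of place_1_home between -0.004 and 0.004 m and z of chisel_2_blade in the frame of place_1_home between -0.004 and 0.0035 m))) and linear speed of each of chisel_1, chisel_2 below 0.02 m/s); the robot touches nothing.
It fails at once if the shackle is moved more than 30 mm (distance of shackle from where it was at the start of the episode above 0.03 m).
It fails at once if the nut is moved more than 30 mm (distance of nut from where it was at the start of the episode above 0.03 m).
It also fails if it takes over 72 s, if anything falls off the work surface, if the arm or the gripper's body presses on something with over 40 N, if the wrist force passes 120 N, or if a joint passes its speed limit or range.

## Robot

A 6-joint arm with a two-finger parallel gripper is mounted at the origin on a cart in front of the work surface, level with it; the furniture and walls round the work are solid. World frame = base frame: x ahead of the robot, y to its left, z up, the work surface at z = 0. Lengths are in m, angles in rad, forces in N, time in s.
With the tool pointing down it reaches from about 0.225 to 0.875 m from the base axis. Payload 3.4 kg.
Tool frame: the origin (TCP) lies on the centre line of the jaws, within the pads' length; the fingertips stand 17 mm ahead of it and the grasp point (between the pads) lies 2 mm behind it (r.finger_overhang is the distance from the TCP to the fingertips, in m); z points along the fingers, y is the direction in which the jaws open and shut (so a half turn about z gives the same grasp; the last joint's range is limited). The gripper opens to 85 mm and grips with 20 to 120 N. Pads are 22 mm wide; open, the fingers measure 114 mm over their backs; the gripper's body (76 mm by 85 mm) begins 54 mm behind the grasp point. The pads swing forward as they close: fully open they stand 13 mm farther back than shut.
Start: joints at [-1.332, 0.276, 1.505, -0, 1.361, -0.121], TCP at [0.202, -0.538, 0.214] pointing down, gripper open.
Joint ranges: [-2.89, 2.89], [-0.75, 2.08], [0.22, 2.7], [-1.18, 4.32], [0.11, 2.71], [-2.7, 2.7]. Speed limits (rad/s): [2.57, 2.57, 3.14, 3.14, 3.14, 3.14].

## Interface

Orientations are given as a unit quaternion [x, y, z, w].
In Python, from plant import sensors, imaging, r gives the robot as it stands.
- The arm moves only by the tool arm_command, never from a script. Its argument "steps" is a list of rows, each a list of 7 numbers: the shift along the tool's x, y, z in m, then the turn, a rotation vector about the tool's x, y, z in degrees, then the gripper command: -1 is shut, 1 is fully open, values between are in proportion. In form: [[tx, ty, tz, ax, ay, az, claw], ...]. A call has 1 to 12 rows; each row shifts and turns the commanded pose from where the row before left it, along the tool's axes as they then stand; what a row does not reach is not made up. A row lasts 1/10 s, in which the tool goes at most 50 mm and 8.59 degrees, less where a joint would pass 70% of its speed; a pose out of reach is approached as far as the arm can. A call is refused whole if a number of a shift passes 0.05 or a number of a turn 8.59, either way. A call with a gripper value outside its range is refused whole. The fingers move at their own pace and stop on an object; "grip_force" is the grip in N (left out, the last holds). Time passes only in rows, so rows that do not move let the fingers close. It gives the time, the measured TCP pose, the force and the opening at its end, in the units of the state.
- sensors.state(): the state, without advancing time (a new reading comes with each control period).
- imaging.camera(name): name is "side" or "top" or "wrist"; returns a dict with "pixels" (480x640x3 uint8, blue, green, red), "z_map" (480x640 float32, m along the optical axis (not along the pixel's ray), 0 where there is no reading), "fx", "fy", "cx", "cy" (pixels), "pose" (4x4, takes a point from camera to world coordinates). Camera axes: x right, y up, looking along -z (the intrinsics and any distortion apply to the point x, -y, -z); pixel columns grow to the right and rows downward; lengths in m; the calibration is good to about 2 mm. A picture is of the moment at which its call begins.
- r.job_done(): hands the job in, once; it reports no verdict.
The state is a dict: "time_s": time; "joint_positions": joint angles; "joint_vel": joint speeds; "joint_torque": joint torques, N m; "ee_pos": TCP position; "tool_rot": TCP orientation; "ft_force": force on the tool from outside, world axes, zero at the start; "moment": the same for the moment, N m; "gripper_width": finger opening in m.
Only numpy, scipy, OpenCV 4.12 (cv2) and the standard library are available. Lean on these libraries where they do the work, as an engineer would, in place of code of your own. Each camera call takes 0.05 s, during which the arm holds its last target. There are 200 camera calls.

## Working session

There is one attempt and no reset: what is moved stays moved. The work goes in short steps, Python scripts to look and compute and a tool call to move; the robot and the scene stay as the last step left them, time stands still between calls to the robot, and variables do not carry over. Pictures are saved under pics/ and viewed, about 8 in all and at most 12, crops included, and the job is handed in when it is done.

Besides the shell and the picture viewer there is one more tool, called after "Request:" as name(argument=value, ...), one argument or row to a line, values as JSON. arm_command: Moves the arm, as the interface text tells. Its arguments: {"type":"object","properties":{"steps":{"type":"array"},"grip_force":{"type":"number"}},"required":["steps"]}

```bash
mkdir -p pics; cat > h.py <<'E'
import numpy as np, cv2
from plant import sensors, imaging, r
def shot(name,tag):
    c=imaging.camera(name); cv2.imwrite(f'pics/{tag}.png',c['pixels']); np.savez(f'pics/{tag}.npz',**{k:v for k,v in c.items()}); return c
def world(c,u,v,d=None):
    u=np.asarray(u,float);v=np.asarray(v,float)
    if d is None: d=c['z_map'][v.astype(int),u.astype(int)]
    p=np.stack([(u-c['cx'])/c['fx']*d,-(v-c['cy'])/c['fy']*d,-d],-1)
    P=np.array(c['pose']); return p@P[:3,:3].T+P[:3,3]
def cloud(c):
    v,u=np.mgrid[:480,:640]; return world(c,u,v)
E
python3 - <<'E'
from h import *
for n in('top','side'):
    c=shot(n,n+'0'); print(n,[k for k in c],c['fx'],c['cx'],np.round(c['pose'],3).tolist())
a=cv2.imread('pics/top0.png')
print(sensors.state())
E
```

```text
top ['pixels', 'z_map', 'fx', 'fy', 'cx', 'cy', 'pose'] 446.4033185653835 325.1217379137952 [[0.012, 0.996, -0.085, 0.372], [-1.0, 0.012, 0.0, 0.198], [0.002, 0.085, 0.996, 1.112], [0.0, 0.0, 0.0, 1.0]]
side ['pixels', 'z_map', 'fx', 'fy', 'cx', 'cy', 'pose'] 573.8516655860094 313.9958934723766 [[-0.985, 0.098, -0.139, 0.31], [-0.169, -0.523, 0.835, 1.223], [0.009, 0.847, 0.532, 0.752], [0.0, 0.0, 0.0, 1.0]]
{'time_s': 0.1, 'joint_positions': array([-1.33198972e+00,  2.76547077e-01,  1.50600067e+00,  9.53794633e-06,
        1.36069428e+00, -1.21007040e-01]), 'joint_vel': array([ 0.00049457, -0.00035129, -0.00322526,  0.00109234,  0.00350522,
        0.00168882]), 'joint_torque': array([ 1.62722874e-03, -4.17698622e+01, -2.46404260e+01,  6.30248041e-05,
        5.80124746e-03,  6.18817296e-06]), 'ee_pos': array([ 0.20233462, -0.5376986 ,  0.21281983]), 'tool_rot': array([ 9.83860214e-01,  1.78936860e-01, -4.38905624e-05, -8.23530549e-04]), 'ft_force': array([-0.02136017,  0.3098895 ,  0.29393227]), 'moment': array([ 0.00054876, -0.01328118,  0.03142314]), 'gripper_width': 0.085179764240963}
```

View pics/top0.png

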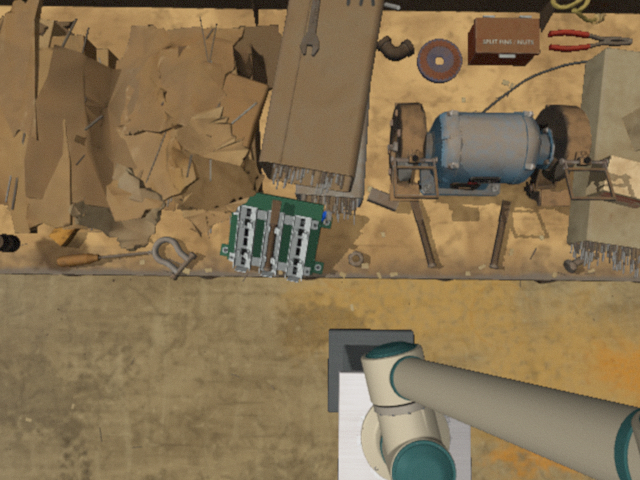

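View pics/side0.png

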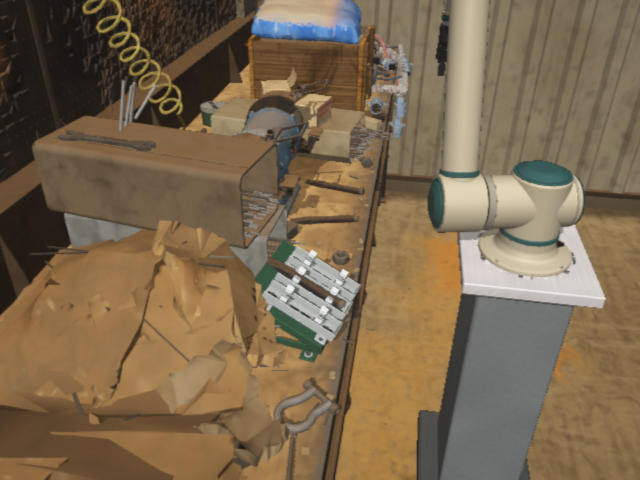

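The top view shows two chisels at about px (427,235) and (500,235). The rack is at (275,237) with its middle place filled, the shackle at (172,255) and the nut at (356,258). Next I'll take enlarged crops.

```bash
python3 - <<'E'
from h import *
a=cv2.imread('pics/top0.png')
L=cv2.resize(a[188:284,225:345],None,fx=5,fy=5,interpolation=3)
R=cv2.resize(a[188:284,400:520],None,fx=5,fy=5,interpolation=3)
cv2.imwrite('pics/crop0.png',cv2.resize(np.vstack([L[:, :],R]),None,fx=.625,fy=.625,interpolation=cv2.INTER_AREA))
c=np.load('pics/top0.npz'); 
for n,(u0,u1) in {'c1':(405,450),'c2':(480,520)}.items():
    W=cloud(c)[195:275,u0:u1]; d=W[...,2]; m=(d>0.007)&(d<0.03)
    print(n,m.sum()); vv,uu=np.nonzero(m)
    p=W[m]; print(p.min(0),p.max(0))
p=world(c,[300,360,420,460,470,540],[272,272,272,272,240,240]); print(p.round(3))
# dark mask
g=cv2.cvtColor(a,cv2.COLOR_BGR2GRAY)
E
```

```text
c1 519
[ 0.40917499 -0.11100958  0.00724145] [ 0.59045341 -0.00324195  0.02417298]
c2 559
[ 0.40657471 -0.27595895  0.00701373] [ 0.59193349 -0.18780499  0.02380339]
[[ 0.393  0.258  0.026]
 [ 0.395  0.11   0.001]
 [ 0.397 -0.04  -0.003]
 [ 0.398 -0.138  0.001]
 [ 0.478 -0.164  0.002]
 [ 0.481 -0.341 -0.001]]
```

View pics/crop0.png

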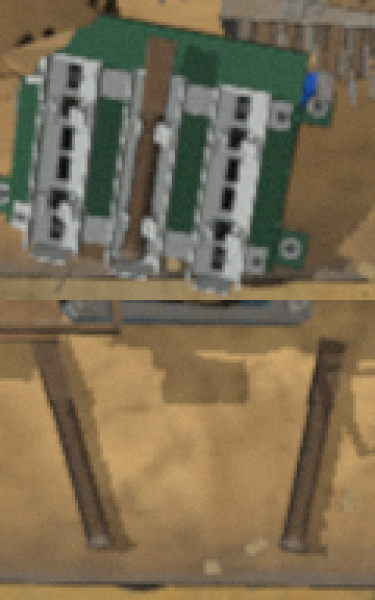

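Crop: the chisels' heads are at the near end, at about px (431,266) and (494,267). The blades are at the far end, at (415,201) and (506,201), so no half turn is needed. The rack's left and right places are empty. Next I'll fit both chisels and the rack from depth.

```bash
python3 - <<'E'
from h import *
c=np.load('pics/top0.npz'); W=cloud(c); a=c['pixels']
for n,(u0,u1) in {'A':(408,445),'B':(484,516)}.items():
    m=np.zeros((480,640),np.uint8); m[198:275,u0:u1]=((W[...,2]>0.009)&(W[...,2]<0.03)&(a.max(2)<110))[198:275,u0:u1]
    k,l,s,_=cv2.connectedComponentsWithStats(m); i=1+np.argmax(s[1:,4]); p=W[l==i]
    q=p[:,:2]; mu=q.mean(0); d=np.linalg.svd(q-mu,full_matrices=False)[2][0]; d*=np.sign(d[0]); t=(q-mu)@d
    w=(q-mu)@[-d[1],d[0]]
    print(n,s[i],mu,d,'ang',np.degrees(np.arctan2(d[1],d[0])),'t',t.min(),t.max(),'w',w.std(),'head',mu+t.min()*d,'mid',mu+(t.min()+.067)*d,'z',np.percentile(p[:,2],[10,50,90]))
for nm,(u,v) in {'Ah':(431.4,266.4),'Ab':(415.4,201.4),'Bh':(493.8,267.4),'Bb':(505.6,201.4)}.items():
    # intersect with z=.01
    p1=world(c,u,v,1.);o=c['pose'][:3,3]; s=(.01-o[2])/(p1-o)[2]; print(nm,(o+s*(p1-o)).round(4))
# rack plane
m=np.zeros((480,640),bool); m[200:278,228:330]=1; m&=(W[...,2]>0.015)&(W[...,2]<0.16)
p=W[m]; ok=np.ones(len(p),bool)
best=0;rng=np.random.default_rng(0)
for _ in range(3000):
    q=p[rng.choice(len(p),3,0)]; nn=np.cross(q[1]-q[0],q[2]-q[0]); L=np.linalg.norm(nn)
    if L<1e-5: continue
    nn/=L; nn*=np.sign(nn[2])
    if abs(nn[2]-np.cos(np.radians(25)))>.03: continue
    k=abs((p-q[0])@nn)<.002
    if k.sum()>best: best=k.sum();B=k;N=nn
q=p[B];mu=q.mean(0);N=np.linalg.svd(q-mu,full_matrices=False)[2][2];N*=np.sign(N[2]);print('plane',best,len(p),mu,N,np.degrees(np.arctan2(-N[1],-N[0])),np.degrees(np.arccos(N[2])))
E
```

```text
A [411 202  26  66 474] [ 0.4916879  -0.04391432] [0.9652678  0.26126245] ang 15.144984473333684 t -0.08499485370103015 0.0840212231162064 w 0.005156533930651406 head [ 0.4096451  -0.06612028] mid [ 0.47431804 -0.0486157 ] z [0.01117618 0.01540557 0.01907864]
B [489 201  22  68 486] [ 0.49181114 -0.23418402] [ 0.97488564 -0.22270607] ang -12.868023654972482 t -0.0855554471503475 0.0864364339206338 w 0.005047500008070499 head [ 0.40840436 -0.21513031] mid [ 0.4737217  -0.23005161] z [0.01079641 0.01526571 0.01928358]
Ah [ 0.411  -0.0652  0.01  ]
Ab [ 0.5728 -0.0265  0.01  ]
Bh [ 0.4104 -0.2193  0.01  ]
Bb [ 0.5756 -0.2521  0.01  ]
plane 2091 6701 [0.48228051 0.30652702 0.06156096] [-0.39718361  0.05604139  0.9160265 ] -8.031242534792268 23.648073638709068
```

Request:
arm_command(
  steps=[
    [0.043, -0.023, 0, 0, 0, 0, 0],
    [0.043, -0.023, 0, 0, 0, 0, 0],
    [0.043, -0.023, 0, 0, 0, 0, 0],
    [0.043, -0.023, 0, 0, 0, 0, 0],
    [0.043, -0.023, 0, 0, 0, 0, 0],
    [0.043, -0.023, 0, 0, 0, 0, 0],
    [0.043, -0.023, 0, 0, 0, 0, 0],
    [0.043, -0.023, 0, 0, 0, 0, 0],
    [0, 0, 0, 0, 0, 8.25, 0],
    [0, 0, 0, 0, 0, 8.25, 0],
    [0, 0, 0, 0, 0, 8.25, 0],
    [0, 0, 0, 0, 0, 8.25, 0],
  ],
  grip_force=60,
)

```text
time_s: 1.3
ee_pos: [0.4595, -0.2444, 0.2131]
tool_rot: [0.994, -0.11, -0.0, -0.0]
ft_force: [0.1, -0.5, -0.6]
gripper_width: 0.0426
```

```bash
cat >> h.py <<'E'
from scipy.spatial.transform import Rotation as Ro
def here():
    s=sensors.state(); return np.array(s['ee_pos']),Ro.from_quat(s['tool_rot'])
def goal(p,Rg=None):
    """tool-frame shift (current axes) and turn (deg) to reach p, Rg; shift also after the turn"""
    p0,R0=here(); Rg=Rg or R0; d=np.asarray(p)-p0
    print('here',p0.round(4),'turn',np.degrees((R0.inv()*Rg).as_rotvec()).round(2),'shift_now',R0.inv().apply(d).round(4),'shift_after_turn',Rg.inv().apply(d).round(4))
def down(h): # tool down, x heading h deg
    return Ro.from_euler('z',h,degrees=True)*Ro.from_matrix(np.diag([1,-1,-1]))
E
python3 - <<'E'
from h import *
c=shot('wrist','w1'); print(np.round(c['pose'],3),c['fx'])
W=cloud(c); m=(W[...,2]>0.009)&(W[...,2]<0.03)&(c['pixels'].max(2)<120)&(W[...,0]>.39)&(W[...,0]<.6)
m=m.astype(np.uint8); k,l,s,ce=cv2.connectedComponentsWithStats(m)
for i in 1+np.argsort(-s[1:,4])[:3]:
    q=W[l==i][:,:2]; mu=q.mean(0); d=np.linalg.svd(q-mu,full_matrices=False)[2][0]; d*=np.sign(d[0]); t=(q-mu)@d
    print(s[i],mu,np.degrees(np.arctan2(d[1],d[0])),t.min(),t.max(),'mid',mu+(t.min()+.067)*d)
goal([.474,-.231,.1],down(-12.5))
E
```

```text
[[-0.219  0.927  0.303  0.537]
 [-0.976 -0.208 -0.068 -0.261]
 [ 0.001 -0.311  0.95   0.374]
 [ 0.     0.     0.     1.   ]] 363.36137833210375
[ 292   79   24  180 3356] [ 0.49881253 -0.23798677] -12.328258978868533 -0.09316394260225147 0.07931101652792559 mid [ 0.47325192 -0.23240045]
[  60  131  119  157 3261] [ 0.49890254 -0.04581904] 15.851750306618465 -0.0918292096388445 0.08127816752513317 mid [ 0.47501754 -0.05260112]
[  78   56  202   58 2207] [ 0.5955379  -0.14691166] 89.76123366513669 -0.09148255357851369 0.10178093209398326 mid [ 0.59543588 -0.171394  ]
here [ 0.4595 -0.2445  0.2131] turn [-0.02  0.05 -0.4 ] shift_now [ 0.0113 -0.0163  0.1131] shift_after_turn [ 0.0113 -0.0163  0.1131]
```

View pics/w1.png

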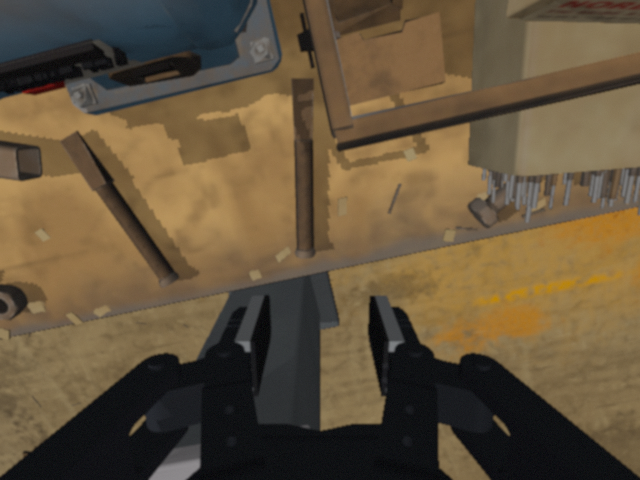

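The wrist view shows chisel B at px (305,170), straight ahead of the open fingers, and chisel A at (125,210). The grinder's rest is beyond them at (335,140). Next I'll check the grinder's clearance around the hand and camera.

```bash
python3 - <<'E'
from h import *
for f in('top0','w1'):
    c=np.load(f'pics/{f}.npz'); W=cloud(c).reshape(-1,3); W=W[c['z_map'].ravel()>.16 if f=='w1' else c['z_map'].ravel()>0]
    for xs in np.arange(.44,.64,.02):
        print(f,round(xs,2),[ (round(q[:,2].max(),3) if len(q:=W[(W[:,0]>=xs)&(W[:,0]<xs+.02)&(W[:,1]>=ys)&(W[:,1]<ys+.04)]) else None) for ys in np.arange(-.32,.04,.04)])
goal([.473,-.2315,.1],down(-12.4))
E
```

```text
top0 0.44 [np.float64(0.006), np.float64(0.007), np.float64(0.021), np.float64(0.006), np.float64(0.007), np.float64(0.006), np.float64(0.022), np.float64(0.007), np.float64(0.005)]
top0 0.46 [np.float64(0.006), np.float64(0.005), np.float64(0.021), np.float64(0.006), np.float64(0.005), np.float64(0.005), np.float64(0.022), np.float64(0.01), np.float64(0.005)]
top0 0.48 [np.float64(0.005), np.float64(0.02), np.float64(0.021), np.float64(0.005), np.float64(0.007), np.float64(0.006), np.float64(0.021), np.float64(0.019), np.float64(0.006)]
top0 0.5 [np.float64(0.007), np.float64(0.019), np.float64(0.022), np.float64(0.005), np.float64(0.006), np.float64(0.005), np.float64(0.022), np.float64(0.022), np.float64(0.008)]
top0 0.52 [np.float64(0.286), np.float64(0.287), np.float64(0.018), np.float64(0.006), np.float64(0.006), np.float64(0.006), np.float64(0.02), np.float64(0.285), np.float64(0.284)]
top0 0.54 [np.float64(0.149), np.float64(0.281), np.float64(0.019), np.float64(0.008), np.float64(0.006), np.float64(0.007), np.float64(0.016), np.float64(0.279), np.float64(0.151)]
top0 0.56 [n
[... 1859 characters left out ...]
t64(0.004), np.float64(0.003), np.float64(0.003), np.float64(0.003), np.float64(0.014), np.float64(0.034)]
w1 0.58 [np.float64(0.116), np.float64(0.163), np.float64(0.191), np.float64(0.193), np.float64(0.195), np.float64(0.187), np.float64(0.123), np.float64(0.003), np.float64(0.03)]
w1 0.6 [np.float64(0.119), np.float64(0.162), np.float64(0.168), np.float64(0.067), np.float64(0.193), np.float64(0.066), np.float64(0.026), np.float64(0.01), np.float64(0.003)]
w1 0.62 [None, np.float64(0.005), np.float64(0.013), None, None, None, None, None, np.float64(0.002)]
here [ 0.4595 -0.2445  0.2131] turn [-0.02  0.05 -0.5 ] shift_now [ 0.0104 -0.0156  0.1131] shift_after_turn [ 0.0104 -0.0156  0.1131]
```

```bash
python3 - <<'E'
from h import *
goal([.4695,-.2307,.022],down(-12.4)*Ro.from_euler('y',15,degrees=True))
E
```

```text
here [ 0.4595 -0.2445  0.2131] turn [ 0.05 15.05 -0.5 ] shift_now [ 0.0069 -0.0156  0.1911] shift_after_turn [-0.0429 -0.0156  0.1864]
```

Request:
arm_command(
  steps=[
    [0, 0, 0, 0, 7.5, -0.5, 0],
    [0, 0, 0, 0, 7.5, 0, 0],
    [-0.043, -0.0156, 0, 0, 0, 0, 0],
    [0, 0, 0.045, 0, 0, 0, 0],
    [0, 0, 0.045, 0, 0, 0, 0],
    [0, 0, 0.045, 0, 0, 0, 0],
    [0, 0, 0.03, 0, 0, 0, 0],
    [0, 0, 0.015, 0, 0, 0, 0],
    [0, 0, 0.006, 0, 0, 0, 0],
    [0, 0, 0, 0, 0, 0, 0],
    [0, 0, 0, 0, 0, 0, -1],
    [0, 0, 0, 0, 0, 0, -1],
  ],
  grip_force=60,
)

```text
time_s: 2.55
ee_pos: [0.4698, -0.2316, 0.024]
tool_rot: [0.986, -0.102, 0.131, 0.014]
ft_force: [0.9, 0.1, 1.3]
gripper_width: 0.0144
```

Request:
arm_command(
  steps=[
    [0, 0, 0, 0, 0, 0, -1],
    [0, 0, 0, 0, 0, 0, -1],
    [0, 0, 0, 0, 0, 0, -1],
    [0, 0, 0, 0, 0, 0, -1],
  ],
)

```text
time_s: 2.95
ee_pos: [0.4693, -0.2311, 0.023]
tool_rot: [0.986, -0.103, 0.13, 0.014]
ft_force: [-0.5, -0.0, 0.3]
gripper_width: -0.0002
```

```bash
python3 - <<'E'
from h import *
c=shot('wrist','w2')
W=cloud(c); m=(W[...,2]>0.009)&(W[...,2]<0.03)&(c['pixels'].max(2)<120)&(W[...,0]>.39)&(W[...,0]<.6)
m=m.astype(np.uint8); k,l,s,ce=cv2.connectedComponentsWithStats(m)
for i in 1+np.argsort(-s[1:,4])[:3]:
    q=W[l==i][:,:2]; mu=q.mean(0); d=np.linalg.svd(q-mu,full_matrices=False)[2][0]; d*=np.sign(d[0]); t=(q-mu)@d
    print(s[i],mu,np.degrees(np.arctan2(d[1],d[0])),t.min(),t.max())
E
```

```text
[ 301   73   41  232 7978] [ 0.52339865 -0.24277694] -12.548705016414178 -0.06395124448927195 0.05497848827429693
[   0   28  281   86 5828] [ 0.59532749 -0.16806466] -89.91792938335207 -0.07802991691107931 0.07015421548511641
[   0  345   61  128 3441] [ 0.43479727 -0.06527247] 9.80991603153214 -0.023464770970575345 0.03953842247671025
```

View pics/w2.png

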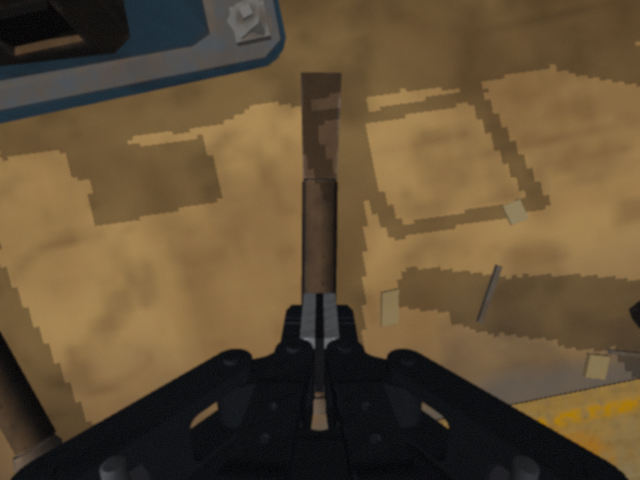

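The chisel hasn't moved (blade tip at px (320,75)). The fingers shut above it by riding over its upper facets. I'll retry 4 mm lower.

Request:
arm_command(
  steps=[
    [0, 0, -0.03, 0, 0, 0, -1],
    [0, 0, 0, 0, 0, 0, -0.2],
    [0, 0, 0, 0, 0, 0, -0.2],
    [0, 0, 0, 0, 0, 0, -0.2],
    [0, 0, 0.02, 0, 0, 0, -0.2],
    [0, 0, 0.01, 0, 0, 0, -0.2],
    [0, 0, 0.004, 0, 0, 0, -0.2],
    [0, 0, 0, 0, 0, 0, -0.2],
  ],
)

```text
time_s: 3.8
ee_pos: [0.4698, -0.2308, 0.0178]
tool_rot: [0.986, -0.103, 0.129, 0.013]
ft_force: [-0.5, 1.2, 0.3]
gripper_width: 0.034
```

Request:
arm_command(
  steps=[
    [0, 0, 0, 0, 0, 0, -1],
    [0, 0, 0, 0, 0, 0, -1],
    [0, 0, 0, 0, 0, 0, -1],
    [0, 0, 0, 0, 0, 0, -1],
  ],
)

```text
time_s: 4.2
ee_pos: [0.4705, -0.2315, 0.0194]
tool_rot: [0.986, -0.103, 0.13, 0.014]
ft_force: [-0.4, 0.5, 0.4]
gripper_width: 0.0002
```

```bash
python3 - <<'E'
from h import *
c=shot('wrist','w3'); W=cloud(c)
for u in (296,312,319,326,342): print(u,[(v,*W[v,u].round(3)) for v in range(270,360,9)])
a=c['pixels'][230:430,220:420]; cv2.imwrite('pics/w3c.png',cv2.resize(a,None,fx=3,fy=3,interpolation=3))
print(here()[0], here()[1].as_matrix().round(3))
E
```

```text
296 [(270, np.float64(0.481), np.float64(-0.221), np.float64(0.001)), (279, np.float64(0.476), np.float64(-0.22), np.float64(-0.001)), (288, np.float64(0.472), np.float64(-0.219), np.float64(0.001)), (297, np.float64(0.467), np.float64(-0.218), np.float64(-0.0)), (306, np.float64(0.472), np.float64(-0.222), np.float64(0.046)), (315, np.float64(0.47), np.float64(-0.222), np.float64(0.055)), (324, np.float64(0.468), np.float64(-0.222), np.float64(0.06)), (333, np.float64(0.467), np.float64(-0.222), np.float64(0.066)), (342, np.float64(0.469), np.float64(-0.223), np.float64(0.082)), (351, np.float64(0.467), np.float64(-0.223), np.float64(0.086))]
312 [(270, np.float64(0.482), np.float64(-0.23), np.float64(0.018)), (279, np.float64(0.477), np.float64(-0.229), np.float64(0.017)), (288, np.float64(0.473), np.float64(-0.228), np.float64(0.017)), (297, np.float64(0.475), np.float64(-0.229), np.float64(0.048)), (306, np.float64(0.472), np.float64(-0.229), np.float64(0.054)), (315, np.float64(0.471), np.float64(-0.229), np.float64(0.061)), (324, np.float64(0.469), np.float64(-0.228), np.float6
[... 1576 characters left out ...]
01)), (279, np.float64(0.471), np.float64(-0.244), np.float64(0.001)), (288, np.float64(0.466), np.float64(-0.243), np.float64(-0.001)), (297, np.float64(0.461), np.float64(-0.242), np.float64(-0.001)), (306, np.float64(0.468), np.float64(-0.24), np.float64(0.046)), (315, np.float64(0.466), np.float64(-0.24), np.float64(0.053)), (324, np.float64(0.465), np.float64(-0.239), np.float64(0.06)), (333, np.float64(0.463), np.float64(-0.238), np.float64(0.067)), (342, np.float64(0.465), np.float64(-0.238), np.float64(0.082)), (351, np.float64(0.464), np.float64(-0.237), np.float64(0.086))]
[ 0.47043531 -0.23143769  0.01932025] [[ 0.945 -0.206  0.254]
 [-0.199 -0.979 -0.054]
 [ 0.259  0.001 -0.966]]
```

View pics/w3c.png

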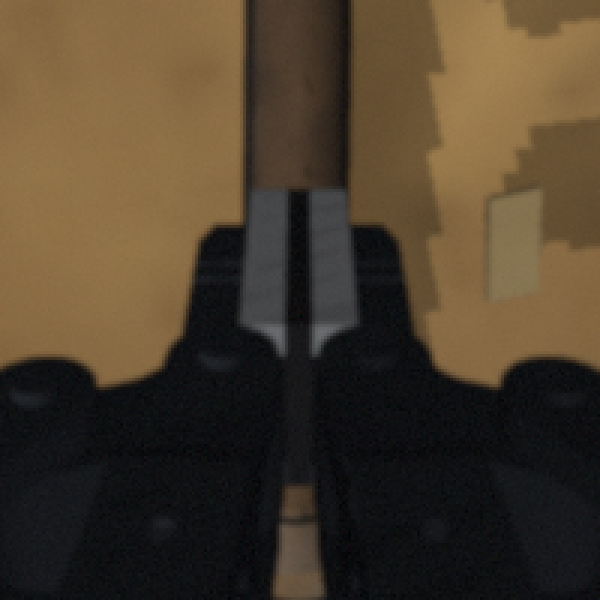

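The close crop shows the shut jaws well above the chisel: tips at px (300,190), about z 0.046. The reported TCP would put them near z 0.003, so they end roughly 26 mm behind the reported TCP. Next I'll check the nominal overhang and look at this with the fingers open.

```bash
python3 - <<'E'
from h import *
print([x for x in dir(r) if x[0]!='_'], r.finger_overhang)
for f in ('w1','w3'):
    c=np.load(f'pics/{f}.npz'); W=cloud(c)
    # pose of camera in tool frame
    if f=='w1': p,R=np.array([.4595,-.2445,.2131]),down(-12.6)
    else: p,R=here()
    T=R.inv().apply((W.reshape(-1,3)-p)).reshape(480,640,3)
    print(f,'cam',R.inv().apply(c['pose'][:3,3]-p).round(3))
    cols=(250,262,374,385) if f=='w1' else (312,326)
    for u in cols: print(u,[tuple(T[v,u].round(3).tolist()) for v in (range(292,400,12) if f=='w1' else range(288,340,6))])
print(sensors.state()['joint_positions'])
E
```

```text
['MotionError', 'finger_overhang', 'job_done'] 0.017
w1 cam [ 0.079 -0.    -0.161]
250 [(-0.407, -0.207, 0.825), (0.01, -0.028, -0.031), (0.011, -0.026, -0.041), (0.01, -0.025, -0.049), (0.01, -0.023, -0.057), (0.006, -0.023, -0.057), (0.004, -0.023, -0.06), (-0.001, -0.023, -0.06), (0.017, -0.017, -0.087)]
262 [(-0.398, -0.168, 0.807), (0.011, -0.023, -0.032), (0.01, -0.022, -0.041), (0.006, -0.022, -0.042), (0.002, -0.022, -0.044), (-0.002, -0.022, -0.046), (-0.006, -0.021, -0.048), (-0.01, -0.021, -0.049), (-0.382, -0.104, 0.385)]
374 [(-0.539, 0.209, 1.093), (0.01, 0.022, -0.031), (0.007, 0.021, -0.035), (0.003, 0.021, -0.037), (-0.002, 0.021, -0.037), (-0.007, 0.021, -0.039), (-0.012, 0.021, -0.04), (-0.924, 0.227, 1.095), (-0.979, 0.228, 1.088)]
385 [(-0.539, 0.251, 1.093), (0.01, 0.026, -0.032), (0.01, 0.024, -0.041), (0.011, 0.023, -0.05), (0.011, 0.021, -0.058), (0.006, 0.022, -0.058), (0.002, 0.022, -0.058), (-0.003, 0.022, -0.058), (-0.008, 0.022, -0.058)]
w3 cam [ 0.079 -0.    -0.161]
312 [(0.001, -0.004, 0.003), (0.011, -0.003, -0.024), (0.01, -0.003, -0.028), (0.01, -0.003, -0.033), (0.011, -0.003, -0.038), (0.011, -0.003, -0.044), (0.011, -0.003, -0.048), (0.01, -0.003, -0.05), (0.011, -0.003, -0.055)]
326 [(0.001, 0.003, 0.003), (0.011, 0.003, -0.024), (0.01, 0.003, -0.028), (0.011, 0.003, -0.034), (0.011, 0.002, -0.039), (0.011, 0.002, -0.043), (0.01, 0.002, -0.047), (0.01, 0.002, -0.051), (0.01, 0.002, -0.054)]
[-0.67614701  0.29441537  2.1041825   0.23665359  0.51938069  0.90946281]
```

The tips are at tool z −24 mm shut and about −28 mm at 42 mm open. The stated +17 mm is therefore off by about 41 mm, and the camera, the missed grasps and the absence of any contact all agree on that. I'll use the measured tips and descend, watching the force.

Request:
arm_command(
  steps=[
    [0, 0, 0, 0, 0, 0, -0.2],
    [-0.003, 0, 0, 0, 0, 0, -0.2],
    [0, 0, 0.015, 0, 0, 0, -0.2],
    [0, 0, 0.015, 0, 0, 0, -0.2],
    [0, 0, 0.005, 0, 0, 0, -0.2],
    [0, 0, 0.002, 0, 0, 0, -0.2],
    [0, 0, 0, 0, 0, 0, -0.2],
  ],
)

```text
time_s: 4.95
ee_pos: [0.4757, -0.2321, -0.0163]
tool_rot: [0.986, -0.102, 0.129, 0.014]
ft_force: [-8.7, 2.0, 16.4]
gripper_width: 0.0337
```

Request:
arm_command(
  steps=[
    [0, 0, 0.002, 0, 0, 0, -0.2],
    [0, 0, 0.001, 0, 0, 0, -0.2],
    [0, 0, 0, 0, 0, 0, -0.2],
  ],
)

```text
time_s: 5.25
ee_pos: [0.4758, -0.2321, -0.0168]
tool_rot: [0.986, -0.102, 0.13, 0.014]
ft_force: [-21.5, 2.9, 45.6]
gripper_width: 0.0346
```

Request:
arm_command(
  steps=[
    [0, 0, 0, 0, 0, 0, -1],
    [0, 0, 0, 0, 0, 0, -1],
    [0, 0, 0, 0, 0, 0, -1],
    [0, 0, 0, 0, 0, 0, -1],
  ],
)

```text
time_s: 5.65
ee_pos: [0.4798, -0.2348, -0.0153]
tool_rot: [0.986, -0.102, 0.134, 0.016]
ft_force: [-13.0, 3.2, 40.7]
gripper_width: 0.0153
```

Request:
arm_command(
  steps=[
    [0.001, 0, -0.004, 0, 0, 0, -1],
    [0.003, 0, -0.012, 0, 0, 0, -1],
    [0.008, 0, -0.028, 0, 0, 0, -1],
    [0.0116, 0, -0.0435, 0, 0, 0, -1],
    [0.0116, 0, -0.0435, 0, 0, 0, -1],
    [0.0116, 0, -0.0435, 0, 0, 0, -1],
    [0, 0, 0, 0, 0, 0, -1],
  ],
)

```text
time_s: 6.35
ee_pos: [0.4811, -0.2354, 0.1669]
tool_rot: [0.985, -0.102, 0.135, 0.017]
ft_force: [1.5, -1.3, -3.4]
gripper_width: 0.0154
```

```bash
python3 - <<'E'
from h import *
c=shot('wrist','w4'); print(sensors.state()['gripper_width'],sensors.state()['ft_force'],here()[0])
E
```

```text
0.015337372251472635 [-1.10383618 -0.01900282 -4.37096467] [ 0.47882433 -0.23383167  0.16321047]
```

View pics/w4.png

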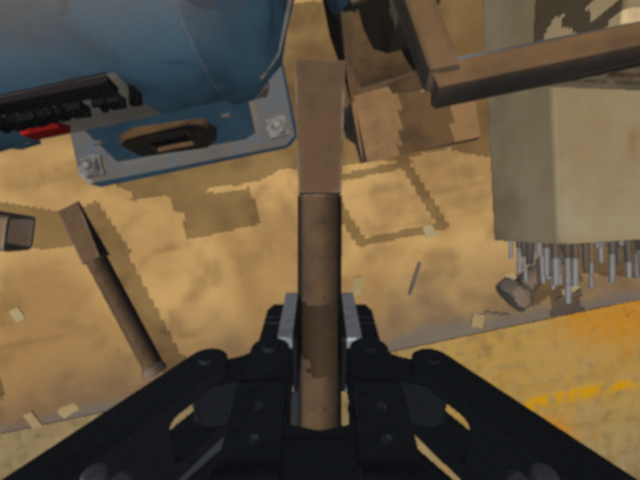

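Chisel B is held straight between the pads: shank px (320,195–420), cutting edge at (320,62). Next I'll measure its pose in the tool and plan the carry.

```bash
cat >> h.py <<'E'
def held(f,p=None,R=None):
    c=np.load(f'pics/{f}.npz'); W=cloud(c)
    if p is None: p,R=here()
    T=R.inv().apply((W.reshape(-1,3)-p)).reshape(480,640,3)
    S=T[200:400,312:330].reshape(-1,3); S=S[(c['z_map'][200:400,312:330].ravel()>0)]
    S=S[(abs(S[:,1])<.004)&(abs(S[:,2]+.02)<.06)]
    k=np.polyfit(S[:,0],S[:,2],1); 
    for _ in range(4):
        e=S[:,2]-np.polyval(k,S[:,0]); S=S[abs(e)<max(.002,2*e.std())]; k=np.polyfit(S[:,0],S[:,2],1)
    print('top line z=%.4f+%.4f x'%(k[1],k[0]),'ang',np.degrees(np.arctan(k[0])),'res',e.std(),len(S))
    # edge: along column 320
    for v in range(50,80,3): print(v,T[v,320].round(4),end=' ')
    for v in (210,250,290,340,390):   # lateral centre from near-surface pixels
        row=T[v,280:360]; g=abs(row[:,2]-np.polyval(k,row[:,0]))<.008; print('\n',v,row[g].mean(0).round(4),row[g][:,1].min().round(4),row[g][:,1].max().round(4),end='')
    print()
E
python3 - <<'E'
from h import *
held('w4')
goal([.40,.30,.25]); print(sensors.state()['joint_positions'])
E
```

```text
top line z=-0.0379+0.2730 x ang 15.267938094509736 res 0.0007317201338046896 3073
50 [0.1471 0.0024 0.2093] 53 [0.1442 0.0024 0.2074] 56 [0.1418 0.0024 0.2081] 59 [0.1391 0.0024 0.2069] 62 [ 0.1057  0.0012 -0.0015] 65 [ 0.1046  0.0012 -0.0013] 68 [ 0.1035  0.0012 -0.0014] 71 [ 0.1025  0.0012 -0.0008] 74 [ 0.0816  0.0003 -0.1644] 77 [ 0.0998  0.0012 -0.0044] 
 210 [ 0.0491  0.001  -0.0229] -0.0074 0.0095
 250 [ 0.0336  0.001  -0.027 ] -0.0074 0.0095
 290 [ 0.0182  0.001  -0.0314] -0.0075 0.0096
 340 [-0.0011  0.001  -0.0373] -0.0066 0.0086
 390 [-0.0215  0.001  -0.0419] -0.0076 0.0097
here [ 0.4788 -0.2338  0.1632] turn [0. 0. 0.] shift_now [-0.1569 -0.5059 -0.1349] shift_after_turn [-0.1569 -0.5059 -0.1349]
[-0.66807164  0.11491572  1.88603107  0.1458924   0.90386976  1.03273312]
```

Request:
arm_command(
  steps=[
    [-0.013, -0.042, -0.0112, 0, 0, 0, -1],
    [-0.013, -0.042, -0.0112, 0, 0, 0, -1],
    [-0.013, -0.042, -0.0112, 0, 0, 0, -1],
    [-0.013, -0.042, -0.0112, 0, 0, 0, -1],
    [-0.013, -0.042, -0.0112, 0, 0, 0, -1],
    [-0.013, -0.042, -0.0112, 0, 0, 0, -1],
    [-0.013, -0.042, -0.0112, 0, 0, 0, -1],
    [-0.013, -0.042, -0.0112, 0, 0, 0, -1],
    [-0.013, -0.042, -0.0112, 0, 0, 0, -1],
    [-0.013, -0.042, -0.0112, 0, 0, 0, -1],
    [-0.013, -0.042, -0.0112, 0, 0, 0, -1],
    [-0.013, -0.042, -0.0112, 0, 0, 0, -1],
  ],
)

```text
time_s: 7.6
ee_pos: [0.3973, 0.2994, 0.2462]
tool_rot: [0.986, -0.102, 0.127, 0.016]
ft_force: [1.5, 0.3, -4.0]
gripper_width: 0.0153
```

```bash
python3 - <<'E'
from h import *
c=shot('wrist','w5'); print(here()[0],sensors.state()['gripper_width'])
E
```

```text
[0.39761236 0.30832121 0.24741187] 0.015010013626267287
```

View pics/w5.png

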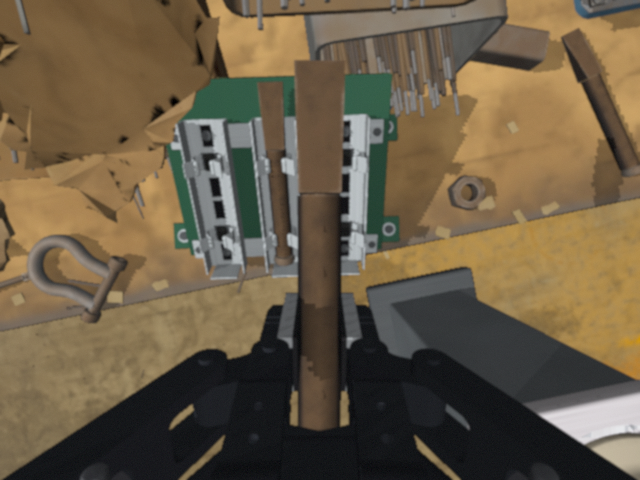

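The left place is clearly visible, with its channel running from px (188,120) to (235,275). The filled chisel is at (275,85–262), and the right place is partly hidden by the held chisel. Next I'll fit the rack frame from this depth map.

```bash
python3 - <<'E'
from h import *
c=np.load('pics/w5.npz'); W=cloud(c); a=c['pixels']
# filled chisel shank: between v 140..258, line from (268,90) to (284,262)
pts=[]
for v in range(95,260):
    u0=268+ (v-90)*16/172
    for u in range(int(u0)-4,int(u0)+5): pts.append((u,v))
pts=np.array(pts); P=W[pts[:,1],pts[:,0]]; sh=pts[:,1]>158; Q=P[sh]
mu=np.median(Q,0)
for _ in range(5):
    d=np.linalg.svd(Q-Q.mean(0),full_matrices=False)[2][0]; d*=np.sign(d[0])
    e=np.linalg.norm(np.cross(Q-Q.mean(0),d),axis=1); Q=Q[e<.008]
print('shank dir',d.round(4),'yaw',np.degrees(np.arctan2(d[1],d[0])),'slope',np.degrees(np.arcsin(d[2])),Q.mean(0),len(Q))
for yaw in (-7,-8,-9,-10,-11):
    R=Ro.from_euler('z',yaw,degrees=True)*Ro.from_euler('y',-25,degrees=True)  # cols: up-slope, along, normal
    o=Q.mean(0); L=R.inv().apply(W.reshape(-1,3)-o); ok=(c['z_map'].ravel()>.2)
    m=ok&(abs(L[:,0])<.09)&(abs(L[:,1])<.12)&(abs(L[:,2])<.05); l=L[m]
    h=np.histogram(l[(l[:,2]>-.02)][:,1],bins=np.arange(-.1,.1,.001))[0]; print(yaw,(h.astype(float)**2).sum())
    if yaw==-9:
        for s0 in (-.03,0,.03): pass
np.save('pics/o.npy',o)
# blade end & head end of filled
for v in (80,82,84,86,88,258,261,264,267,270): print(v,[W[v,u].round(4).tolist() for u in ((266,270) if v<200 else (280,285))])
E
```

```text
shank dir [ 0.8945 -0.1511  0.4208] yaw -9.585516125849551 slope 24.887599469462522 [0.4481384  0.32728053 0.07317412] 908
-7 1011320.0
-8 1113720.0
-9 1353005.0
-10 1873842.0
-11 1351311.0
80 [[0.5612, 0.312, 0.0941], [0.5601, 0.3085, 0.0949]]
82 [[0.5523, 0.3113, 0.1128], [0.5517, 0.3081, 0.1123]]
84 [[0.5505, 0.3116, 0.1132], [0.5496, 0.3084, 0.1138]]
86 [[0.5491, 0.312, 0.1127], [0.5478, 0.3087, 0.1144]]
88 [[0.5473, 0.3123, 0.1133], [0.5463, 0.309, 0.1142]]
258 [[0.4012, 0.3383, 0.0518], [0.4001, 0.3334, 0.0513]]
261 [[0.3982, 0.3389, 0.0524], [0.3974, 0.3337, 0.0545]]
264 [[0.3952, 0.3395, 0.0529], [0.3943, 0.3345, 0.0534]]
267 [[0.3899, 0.3429, 0.0315], [0.3885, 0.3378, 0.0292]]
270 [[0.3872, 0.343, 0.036], [0.3861, 0.3378, 0.0359]]
```

```bash
python3 - <<'E'
from h import *
c=np.load('pics/w5.npz'); W=cloud(c); o=np.load('pics/o.npy')
R=Ro.from_euler('z',-9.7,degrees=True)*Ro.from_euler('y',-25,degrees=True)
L=R.inv().apply(W.reshape(-1,3)-o).reshape(480,640,3); np.set_printoptions(linewidth=200)
ok=c['z_map']>.2
# height profile: max n per 2mm t-bin for s in mid zone
for s0,s1 in((-.02,.005),(.03,.07)):
    m=ok&(L[...,0]>s0)&(L[...,0]<s1)&(abs(L[...,2])<.05); l=L[m]
    b=np.floor(l[:,1]/.002).astype(int)
    print(s0,s1,[(k*2,round(1000*np.median(l[b==k,2]),1)) for k in range(-46,50) if (b==k).sum()>3])
# clips on left place: n>-8.5+3 high points
m=ok&(L[...,2]>-.001)&(L[...,2]<.02)&(L[...,1]>.03)&(L[...,1]<.1)&(abs(L[...,0])<.1)
l=L[m]; print('clips s hist',np.histogram(l[:,0],bins=np.arange(-.1,.1,.005)));print('t hist',np.histogram(l[:,1],bins=np.arange(.03,.1,.003)))
# middle chisel end points
print('filled tip/head s', [R.inv().apply(np.array(p)-o).round(4) for p in ([.553,.3095,.1128],[.395,.337,.053])])
E
```

```text
-0.02 0.005 [(-92, np.float64(-28.3)), (-90, np.float64(-28.0)), (-86, np.float64(-5.8)), (-84, np.float64(-17.6)), (-82, np.float64(-23.2)), (-80, np.float64(-23.1)), (-78, np.float64(-23.1)), (-76, np.float64(-23.0)), (-74, np.float64(-23.3)), (-72, np.float64(-23.1)), (-70, np.float64(-23.1)), (-68, np.float64(-23.0)), (-66, np.float64(-23.0)), (-64, np.float64(-22.8)), (-18, np.float64(-23.4)), (-16, np.float64(-23.1)), (-14, np.float64(-23.2)), (-12, np.float64(-23.1)), (-10, np.float64(-5.9)), (-8, np.float64(-1.7)), (-6, np.float64(-0.6)), (-4, np.float64(0.2)), (-2, np.float64(0.7)), (0, np.float64(0.0)), (2, np.float64(-0.7)), (4, np.float64(-1.6)), (6, np.float64(-4.9)), (10, np.float64(-23.4)), (12, np.float64(-23.6)), (14, np.float64(-23.3)), (16, np.float64(-17.1)), (18, np.float64(-6.0)), (22, np.float64(-28.6)), (24, np.float64(-28.4)), (26, np.float64(-28.5)), (28, np.float64(-28.5)), (30, np.float64(-28.5)), (32, np.float64(-28.5)), (34, np.float64(-28.4)), (36, np.float64(-28.6)), (38, np.float64(-28.4)), (40, np.float64(-28.4)), (42, np.float64(-14.3)), (44, np.flo
[... 3012 characters left out ...]
00000e-02,  2.00000000e-02,  2.50000000e-02,  3.00000000e-02,  3.50000000e-02,  4.00000000e-02,  4.50000000e-02,  5.00000000e-02,  5.50000000e-02,  6.00000000e-02,
        6.50000000e-02,  7.00000000e-02,  7.50000000e-02,  8.00000000e-02,  8.50000000e-02,  9.00000000e-02,  9.50000000e-02]))
t hist (array([  0,   0,   0,   0,   0,  43,  76,  78,  94,  22,  10,  12,  58, 102, 127, 136,  50,   0,   0,   0,   0,   0,   0]), array([0.03 , 0.033, 0.036, 0.039, 0.042, 0.045, 0.048, 0.051, 0.054, 0.057, 0.06 , 0.063, 0.066, 0.069, 0.072, 0.075, 0.078, 0.081, 0.084, 0.087, 0.09 , 0.093, 0.096, 0.099]))
filled tip/head s [array([ 1.131e-01,  1.000e-04, -9.000e-03]), array([-0.0575,  0.0006,  0.0045])]
```

The rack fit is consistent: yaw −9.7°, slope 25°, clips 76 mm apart, end stop 78 mm below the middle and channel edges 6 mm below the filled shank's top. Next I'll compute the goals for the left place.

```bash
cat >> h.py <<'E'
RR=Ro.from_euler('z',-9.7,degrees=True)*Ro.from_euler('y',-25,degrees=True)
O=np.array([0.4481384,0.32728053,0.07317412])
def plc(t,s=.0053,n=0): return O+RR.apply([s,t,-.0085+n])
TL,TR=.063,-.065
def rt(tilt): return down(-9.7)*Ro.from_euler('y',25+tilt,degrees=True)
def place_goal(t,n,mid,tilt,s=.0053):
    Rg=rt(tilt); goal(plc(t,s,n)-Rg.apply(mid),Rg)
E
python3 - <<'E'
from h import *
print(plc(TL),plc(TR))
for n in(.06,.018,.009): place_goal(TL,n,[.003,.001,-.0283],15.3)
print('n dir in tool',rt(15.3).inv().apply(RR.apply([0,0,1])))
E
```

```text
[0.46702889 0.38796526 0.06771038] [0.44546225 0.26179522 0.06771038]
here [0.3976 0.3083 0.2474] turn [ 0.54 25.62 -1.86] shift_now [ 0.0034 -0.0917  0.1554] shift_after_turn [-0.0614 -0.0912  0.1431]
here [0.3976 0.3083 0.2474] turn [ 0.54 25.62 -1.86] shift_now [ 0.0109 -0.092   0.1967] shift_after_turn [-0.0725 -0.0912  0.1836]
here [0.3976 0.3083 0.2474] turn [ 0.54 25.62 -1.86] shift_now [ 0.0125 -0.0921  0.2055] shift_after_turn [-0.0749 -0.0912  0.1922]
n dir in tool [ 2.63873050e-01  1.44197295e-17 -9.64557418e-01]
```

Request:
arm_command(
  steps=[
    [0, 0, 0, 0.18, 8.54, -0.62, -1],
    [0, 0, 0, 0.18, 8.54, -0.62, -1],
    [0, 0, 0, 0.18, 8.54, -0.62, -1],
    [-0.0154, -0.0228, 0.0358, 0, 0, 0, -1],
    [-0.0154, -0.0228, 0.0358, 0, 0, 0, -1],
    [-0.0154, -0.0228, 0.0358, 0, 0, 0, -1],
    [-0.0154, -0.0228, 0.0358, 0, 0, 0, -1],
    [0, 0, 0, 0, 0, 0, -1],
    [0, 0, 0, 0, 0, 0, -1],
  ],
)

```text
time_s: 8.55
ee_pos: [0.4935, 0.3234, 0.1529]
tool_rot: [0.963, -0.025, 0.268, 0.001]
ft_force: [0.1, -0.5, -3.0]
gripper_width: 0.0152
```

```bash
python3 - <<'E'
from h import *
for n in(.06,.018,.009): place_goal(TL,n,[.003,.001,-.0283],15.3)
c=shot('wrist','w6'); held('w6'); print(sensors.state()['ft_force'])
E
```

```text
here [0.4935 0.3234 0.1529] turn [-4.55  9.26  5.25] shift_now [-0.0616 -0.0648  0.0272] shift_after_turn [-0.0705 -0.0602  0.0115]
here [0.4935 0.3234 0.1529] turn [-4.55  9.26  5.25] shift_now [-0.0662 -0.0622  0.0689] shift_after_turn [-0.0816 -0.0602  0.052 ]
here [0.4935 0.3234 0.1529] turn [-4.55  9.26  5.25] shift_now [-0.0671 -0.0617  0.0778] shift_after_turn [-0.084  -0.0602  0.0607]
top line z=-0.0326+0.2826 x ang 15.779060375152092 res 0.0007556997606747636 3367
50 [0.1138 0.0007 0.0529] 53 [0.1125 0.0008 0.0531] 56 [0.1113 0.0008 0.055 ] 59 [0.1104 0.0008 0.0588] 62 [0.1013 0.0005 0.0039] 65 [0.1001 0.0005 0.0033] 68 [0.099  0.0005 0.0034] 71 [0.0978 0.0005 0.0023] 74 [0.0965 0.0005 0.0011] 77 [0.0954 0.0005 0.0009] 
 210 [ 0.0448  0.0006 -0.0181] -0.0081 0.0093
 250 [ 0.0294  0.0006 -0.0225] -0.0081 0.0093
 290 [ 0.014   0.0004 -0.0271] -0.0081 0.009
 340 [-0.0052  0.0004 -0.0332] -0.0072 0.008
 390 [-0.0254  0.0003 -0.0383] -0.0083 0.0091
[ 0.59900699  0.2470217  -3.56612501]
```

View pics/w6.png

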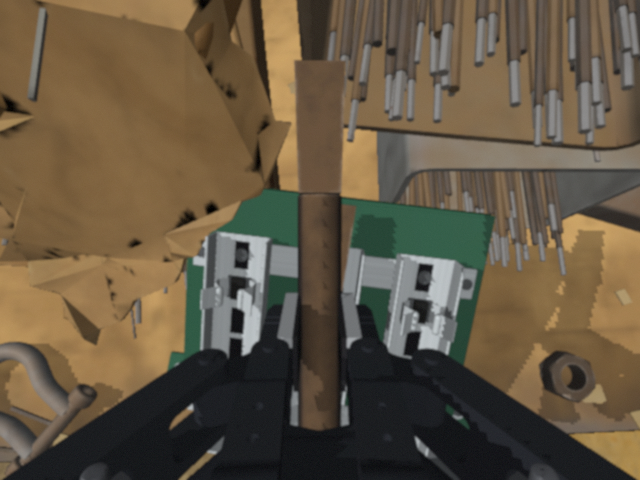

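The held chisel's pose in the image is unchanged. My earlier tool-frame numbers were read while the arm was still settling, so I'll use this static reading: mid (−0.0016, 0.0005, −0.0243), pitch 15.5°. The commanded turn was not fully reached, so I'll check the joints.

```bash
python3 - <<'E'
from h import *
print(sensors.state()['joint_positions'].round(3), here()[1].as_matrix().round(3))
c=np.load('pics/w6.npz'); W=cloud(c); L=RR.inv().apply(W.reshape(-1,3)-O).reshape(480,640,3); ok=c['z_map']>.12
m=ok&(L[...,0]>.05)&(L[...,0]<.07)&(abs(L[...,2])<.05);l=L[m];b=np.floor(l[:,1]/.002).astype(int)
print([(k*2,round(1000*np.median(l[b==k,2]),1)) for k in range(-46,50) if (b==k).sum()>3])
m=ok&(L[...,2]>-.001)&(L[...,2]<.02)&(L[...,1]>.03)&(L[...,1]<.1)&(L[...,0]>.02)&(L[...,0]<.07)
print(np.percentile(L[m][:,0],[2,50,98]))
for n in (.06,.018): place_goal(TL,n,[-.0016,.0005,-.0243],15.5)
E
```

```text
[ 0.681  0.18   1.951 -0.579  0.663  2.703] [[ 0.854 -0.048  0.518]
 [-0.048 -0.999 -0.014]
 [ 0.518 -0.013 -0.855]]
[(-86, np.float64(-6.3)), (-84, np.float64(-15.8)), (-82, np.float64(-23.4)), (-80, np.float64(-23.3)), (-78, np.float64(-23.4)), (-76, np.float64(-23.3)), (-74, np.float64(-23.3)), (-72, np.float64(-23.1)), (-70, np.float64(-22.5)), (-68, np.float64(-21.8)), (-66, np.float64(-22.0)), (-64, np.float64(-22.1)), (-62, np.float64(-22.6)), (-60, np.float64(-23.1)), (-58, np.float64(-23.4)), (-56, np.float64(-23.3)), (-54, np.float64(-23.2)), (-52, np.float64(-23.2)), (-48, np.float64(-6.1)), (-46, np.float64(-13.0)), (-44, np.float64(-25.4)), (-42, np.float64(-25.4)), (-40, np.float64(-25.7)), (-38, np.float64(-25.5)), (-36, np.float64(-25.7)), (-34, np.float64(-25.7)), (-32, np.float64(-25.5)), (-30, np.float64(-25.6)), (-28, np.float64(-25.5)), (-26, np.float64(-25.6)), (-24, np.float64(-25.5)), (-22, np.float64(-6.1)), (-20, np.float64(-22.0)), (-18, np.float64(-23.3)), (-16, np.float64(-23.4)), (-14, np.float64(-23.5)), (-12, np.float64(-23.5)), (-10, np.float64(-1.2))
[... 523 characters left out ...]
), (64, np.float64(-23.0)), (66, np.float64(-23.2)), (68, np.float64(-23.5)), (70, np.float64(-23.5)), (72, np.float64(-23.8)), (74, np.float64(-23.6)), (76, np.float64(-23.7)), (78, np.float64(-23.7)), (80, np.float64(-15.1)), (82, np.float64(-6.5)), (88, np.float64(-23.4)), (90, np.float64(-25.2)), (92, np.float64(-24.3)), (94, np.float64(-25.2)), (96, np.float64(-25.5)), (98, np.float64(-19.9))]
[0.03723645 0.04419078 0.05058153]
here [0.4939 0.3239 0.1546] turn [-4.67  9.33  5.19] shift_now [-0.059  -0.0636  0.0237] shift_after_turn [-0.0672 -0.0592  0.0084]
here [0.4939 0.3239 0.1546] turn [-4.67  9.33  5.19] shift_now [-0.0636 -0.0609  0.0654] shift_after_turn [-0.0784 -0.0592  0.0488]
```

Joint 6 is at its limit (2.70). I'll model the arm (the start pose fits a spherical wrist) and see which grasp orientation stays in range at both places.

```bash
cat >> h.py <<'E'
from scipy.optimize import least_squares
E=Ro.from_euler
LIM=np.array([[-2.89,2.89],[-.75,2.08],[.22,2.7],[-1.18,4.32],[.11,2.71],[-2.7,2.7]])
def fk(q,k):
    R1=E('z',q[0]);R2=R1*E('y',q[1]);R3=R2*E('y',q[2]);R=R3*E('z',q[3])*E('y',q[4])*E('z',q[5]+np.pi/2)
    return np.array([0,0,k[0]])+R1.apply([k[5],0,0])+R2.apply([0,0,k[1]])+R3.apply([k[2],0,k[3]])+R.apply([0,0,k[4]]),R
DAT=[([-1.33198972,.276547077,1.50600067,9.5e-6,1.36069428,-.12100704],[.20233462,-.5376986,.21281983]),
([-.67614701,.29441537,2.1041825,.23665359,.51938069,.90946281],[.47043531,-.23143769,.01932025]),
([-.66807164,.11491572,1.88603107,.1458924,.90386976,1.03273312],[.47882433,-.23383167,.16321047]),
([.681,.18,1.951,-.579,.663,2.703],[.4939,.3239,.1546])]
K=least_squares(lambda k:np.concatenate([fk(q,k)[0]-p for q,p in DAT]+[1e-3*(np.array(k)-[0.2,.4,0,.4,.2,0])]),[.2,.4,0,.4,.2,0]).x
def ik(p,R,q0=(.5,.2,1.9,-.3,.8,1)):
    f=lambda q:np.concatenate([(fk(q,K)[0]-p)*5,(fk(q,K)[1]*R.inv()).as_rotvec()])
    best=None
    for g in [q0]+[np.array(q0)+np.random.default_rng(i).normal(0,.8,6) for i in range(12)]:
        s=least_squares(f,np.clip(g,[-6,-.74,.23,-6,.12,-6],[6,2,2.6,6,2.7,6]),bounds=([-7,-.75,.22,-7,.11,-7],[7,2.08,2.7,7,2.71,7]))
        if best is None or s.cost<best.cost-1e-9: best=s
    return best.x,best.cost
E
python3 - <<'E'
from h import *
print('K',K.round(3),[(1000*(fk(q,K)[0]-p)).round(1) for q,p in DAT], (fk(DAT[3][0],K)[1].inv()*here()[1]).magnitude())
F=E('z',np.pi)
for nm,t in(('L',TL),('R',TR)):
  for tilt in(15.5,8,0,-8):
    for fl in(0,1):
      Rg=rt(tilt); mid=Rg.apply([0,0,-.0243])
      for n in(.0,.06):
        q,c=ik(plc(t,n=n)-mid,Rg*F if fl else Rg); q[[0,3,5]]=(q[[0,3,5]]+np.pi)%(2*np.pi)-np.pi
        print(nm,tilt,'flip' if fl else '',n,q.round(2),round(c,6),'OK' if all((q>LIM[:,0]+.05)&(q<LIM[:,1]-.05)) else 'x')
E
```

```text
K [0.125 0.578 0.043 0.408 0.339 0.023] [array([-67.4, -16.6,   1.8]), array([-45. , -59.4,   2. ]), array([-44.2, -59.9,   0.1]), array([ 30.8, -45.5,  -3.9])] 0.00036939257020762246
L 15.5  0.0 [ 1.01  0.44  2.   -1.11  0.73 -2.66] 0.0 x
L 15.5  0.06 [ 1.06  0.34  1.97 -0.98  0.83 -2.8 ] 0.0 x
L 15.5 flip 0.0 [ 1.01  0.44  2.   -1.11  0.73  0.48] 0.0 OK
L 15.5 flip 0.06 [ 1.06  0.34  1.97 -0.98  0.83  0.35] 0.0 OK
L 8  0.0 [ 0.95  0.42  1.95 -0.87  0.7  -2.93] 0.0 x
L 8  0.06 [ 1.    0.33  1.91 -0.76  0.81 -3.03] 0.0 x
L 8 flip 0.0 [ 0.95  0.42  1.95 -0.87  0.7   0.21] 0.0 OK
L 8 flip 0.06 [ 1.    0.33  1.91 -0.76  0.81  0.11] 0.0 OK
L 0  0.0 [ 0.88  0.41  1.89 -0.6   0.71  3.06] 0.0 x
L 0  0.06 [ 0.93  0.32  1.85 -0.53  0.83  3.  ] 0.0 x
L 0 flip 0.0 [ 0.88  0.41  1.89 -0.6   0.71 -0.09] 0.0 OK
L 0 flip 0.06 [ 0.93  0.32  1.85 -0.53  0.83 -0.14] 0.0 OK
L -8  0.0 [ 0.82  0.42  1.82 -0.36  0.77  2.8 ] 0.0 x
L -8  0.06 [ 0.86  0.33  1.78 -0.33  0.9   2.79] 0.0 x
L -8 flip 0.0 [ 0.82  0.42  1.82 -0.36  0.77 -0.34] 0.0 OK
L -8 flip 0.06 [ 0.86  0.33  1.78 -0.33  0.9  -0.35] 0.0 OK
R 15
[... 206 characters left out ...]
1.1   0.71  0.4 ] 0.0 OK
R 8  0.0 [ 0.81  0.28  2.2  -1.02  0.56 -2.87] 0.0 x
R 8  0.06 [ 0.86  0.16  2.15 -0.83  0.68 -3.05] 0.0 x
R 8 flip 0.0 [ 0.81  0.28  2.2  -1.02  0.56  0.27] 0.0 OK
R 8 flip 0.06 [ 0.86  0.16  2.15 -0.83  0.68  0.09] 0.0 OK
R 0  0.0 [ 0.73  0.27  2.12 -0.67  0.57  3.01] 0.0 x
R 0  0.06 [ 0.78  0.16  2.08 -0.56  0.71  2.92] 0.0 x
R 0 flip 0.0 [ 0.73  0.27  2.12 -0.67  0.57 -0.13] 0.0 OK
R 0 flip 0.06 [ 0.78  0.16  2.08 -0.56  0.71 -0.23] 0.0 OK
R -8  0.0 [ 0.66  0.28  2.05 -0.37  0.64  2.68] 0.0 x
R -8  0.06 [ 0.71  0.18  2.01 -0.32  0.79  2.66] 0.0 x
R -8 flip 0.0 [ 0.66  0.28  2.05 -0.37  0.64 -0.46] 0.0 OK
R -8 flip 0.06 [ 0.71  0.18  2.01 -0.32  0.79 -0.49] 0.0 OK
```

```bash
sed -i 's/R1.apply(\[k\[5\],0,0\])/R1.apply([k[5],k[6],0])/; s/\[0.2,.4,0,.4,.2,0\])\]),\[.2,.4,0,.4,.2,0\])/[0.2,.4,0,.4,.2,0,0])]),[.2,.4,0,.4,.2,0,0])/' h.py
python3 - <<'E'
from h import *
print('K',K.round(3),[(1000*(fk(q,K)[0]-p)).round(1) for q,p in DAT])
F=E('z',np.pi)
def rep(nm,p,R):
    q,c=ik(p,R); q[[0,3,5]]=(q[[0,3,5]]+np.pi)%(2*np.pi)-np.pi
    print(nm,q.round(2),round(c,6),'OK' if all((q>LIM[:,0]+.05)&(q<LIM[:,1]-.05)) else 'x')
for nm,t in(('L',TL),('R',TR)):
  for tilt in(0,8):
    for n in (0,.06): Rg=rt(tilt); rep((nm,tilt,n,'flip'),plc(t,n=n)-Rg.apply([0,0,-.024]),Rg*F); rep((nm,tilt,n),plc(t,n=n)-Rg.apply([0,0,-.024]),Rg)
for nm,x,y,h in (('A',.475,-.0515,15.5),('C',.478,-.14,0)):
  for tilt in (0,10):
    Rg=down(h)*E('y',tilt,degrees=True); rep((nm,tilt,'flip'),[x,y,-.015],Rg*F); rep((nm,tilt),[x,y,-.015],Rg)
Rg=down(0)*E('y',15.5,degrees=True)
goal(np.array([.478,-.14,.0095])-Rg.apply([-.0016,.0005,-.0243]),Rg)
E
```

```text
K [ 0.136  0.63   0.06   0.421  0.382 -0.     0.069] [array([-0.,  0.,  0.]), array([-0.1,  0. ,  0. ]), array([-0.1,  0. ,  0. ]), array([ 0.1,  0.1, -0.1])]
('L', 0, 0, 'flip') [ 0.78  0.4   1.9  -0.59  0.67 -0.18] 0.0 OK
('L', 0, 0) [ 0.78  0.4   1.9  -0.59  0.67  2.96] 0.0 x
('L', 0, 0.06, 'flip') [ 0.82  0.31  1.86 -0.52  0.79 -0.24] 0.0 OK
('L', 0, 0.06) [ 0.82  0.31  1.86 -0.52  0.79  2.9 ] 0.0 x
('L', 8, 0, 'flip') [ 0.85  0.41  1.97 -0.89  0.64  0.16] 0.0 OK
('L', 8, 0) [ 0.85  0.41  1.97 -0.89  0.64 -2.99] 0.0 x
('L', 8, 0.06, 'flip') [ 0.9   0.32  1.93 -0.78  0.75  0.04] 0.0 OK
('L', 8, 0.06) [ 0.9   0.32  1.93 -0.78  0.75 -3.1 ] 0.0 x
('R', 0, 0, 'flip') [ 0.6   0.27  2.13 -0.65  0.51 -0.26] 0.0 OK
('R', 0, 0) [ 0.6   0.27  2.13 -0.65  0.51  2.88] 0.0 x
('R', 0, 0.06, 'flip') [ 0.65  0.16  2.09 -0.53  0.65 -0.37] 0.0 OK
('R', 0, 0.06) [ 0.65  0.16  2.09 -0.53  0.65  2.77] 0.0 x
('R', 8, 0, 'flip') [ 0.68  0.29  2.21 -1.08  0.48  0.22] 0.0 OK
('R', 8, 0) [ 0.68  0.29  2.21 -1.08  0.48 -2.92] 0.0 x
('R', 8, 0.06, 'flip') [ 0.73  0.17  2.16 -0.85  0.6   0.  ] 0.0 OK
('R', 8, 0.06) [ 0.73  0.17  2.16 -0.85  0.6  -3.14] 0.0 x
('A', 0, 'flip') [-0.25  0.38  2.02 -0.    0.73 -2.1 ] 0.0 OK
('A', 0) [-0.25  0.38  2.02 -0.    0.73  1.05] 0.0 OK
('A', 10, 'flip') [-0.33  0.33  2.16  0.2   0.52 -2.34] 0.0 OK
('A', 10) [-0.33  0.33  2.16  0.2   0.52  0.8 ] 0.0 OK
('C', 0, 'flip') [-0.42  0.41  1.98 -0.    0.75 -2.  ] 0.0 OK
('C', 0) [-0.42  0.41  1.98 -0.    0.75  1.15] 0.0 OK
('C', 10, 'flip') [-0.49  0.35  2.12  0.16  0.52 -2.2 ] 0.0 OK
('C', 10) [-0.49  0.35  2.12  0.16  0.52  0.95] 0.0 OK
here [0.4939 0.3239 0.1546] turn [  0.41 -15.72  -2.84] shift_now [-0.0716  0.4654  0.1461] shift_after_turn [-0.0525  0.4634  0.1599]
```

The refitted kinematics are exact to 0.1 mm. The jaws must be flipped half a turn about the tool axis. I'll lay chisel B on the free bench between the grinder wheels and regrip it flipped.

Request:
arm_command(
  steps=[
    [-0.017, 0.0012, -0.03, 0, 0, 0, -1],
    [-0.017, 0.0012, -0.03, 0, 0, 0, -1],
    [-0.017, 0.0012, -0.03, 0, 0, 0, -1],
    [0, 0, 0, 0.2, -7.86, -1.42, -1],
    [0, 0, 0, 0.2, -7.86, -1.42, -1],
    [0, 0.046, 0, 0, 0, 0, -1],
    [0, 0.046, 0, 0, 0, 0, -1],
    [0, 0.046, 0, 0, 0, 0, -1],
    [0, 0.046, 0, 0, 0, 0, -1],
    [0, 0.046, 0, 0, 0, 0, -1],
    [0, 0.046, 0, 0, 0, 0, -1],
    [0, 0.046, 0, 0, 0, 0, -1],
  ],
)

```text
time_s: 9.8
ee_pos: [0.4102, -0.004, 0.2116]
tool_rot: [0.99, 0.003, 0.14, -0.002]
ft_force: [1.4, 0.6, -3.6]
gripper_width: 0.0154
```

Request:
arm_command(
  steps=[
    [0, 0.046, 0, 0, 0, 0, -1],
    [0, 0.046, 0, 0, 0, 0, -1],
    [0, 0.046, 0, 0, 0, 0, -1],
    [0, 0, 0, 0, 0, 0, -1],
    [0, 0, 0, 0, 0, 0, -1],
  ],
)

```text
time_s: 10.3
ee_pos: [0.4114, -0.1416, 0.2104]
tool_rot: [0.99, 0.001, 0.138, -0.002]
ft_force: [0.3, 0.8, -4.7]
gripper_width: 0.0149
```

```bash
python3 - <<'E'
from h import *
Rg=down(0)*E('y',15.5,degrees=True)
goal(np.array([.478,-.14,.0105])-Rg.apply([-.0016,.0005,-.0243]),Rg); print(sensors.state()['gripper_width'],sensors.state()['joint_positions'].round(2))
E
```

```text
here [ 0.4114 -0.1416  0.2104] turn [-0.22 -0.42  0.09] shift_now [ 0.0107 -0.0012  0.2349] shift_after_turn [ 0.0124 -0.0021  0.2348]
0.014916935724165772 [-0.64 -0.08  1.96  0.2   1.05  0.85]
```

Lower along tool z, release partly open, and back off.

Request:
arm_command(
  steps=[
    [0.0115, -0.001, 0, -0.2, -0.4, 0, -1],
    [0, 0, 0.045, 0, 0, 0, -1],
    [0, 0, 0.045, 0, 0, 0, -1],
    [0, 0, 0.045, 0, 0, 0, -1],
    [0, 0, 0.045, 0, 0, 0, -1],
    [0, 0, 0.035, 0, 0, 0, -1],
    [0, 0, 0.014, 0, 0, 0, -1],
    [0, 0, 0.005, 0, 0, 0, -1],
    [0, 0, 0, 0, 0, 0, -1],
  ],
)

```text
time_s: 11.2
ee_pos: [0.4865, -0.1375, -0.012]
tool_rot: [0.991, 0.004, 0.135, -0.001]
ft_force: [0.3, -0.1, -4.5]
gripper_width: 0.015
```

Request:
arm_command(
  steps=[
    [0, 0, 0, 0, 0, 0, -0.2],
    [0, 0, 0, 0, 0, 0, -0.2],
    [0, 0, 0, 0, 0, 0, -0.2],
    [0, 0, -0.03, 0, 0, 0, -0.2],
    [0, 0, -0.045, 0, 0, 0, -0.2],
    [0, 0, -0.045, 0, 0, 0, -0.2],
    [0, 0, -0.045, 0, 0, 0, -0.2],
    [0, 0, -0.03, 0, 0, 0, -0.2],
    [0, 0, 0, 0, 0, 0, -0.2],
    [0, 0, 0, 0, 0, 0, -0.2],
  ],
)

```text
time_s: 12.2
ee_pos: [0.4342, -0.1398, 0.1769]
tool_rot: [0.991, 0.002, 0.136, 0.0]
ft_force: [-0.1, -0.1, -0.4]
gripper_width: 0.034
```

```bash
cat >> h.py <<'EE'
def bench(f):
    c=np.load(f'pics/{f}.npz'); W=cloud(c); m=((W[...,2]>0.009)&(W[...,2]<0.03)&(c['pixels'].max(2)<125)&(W[...,0]>.39)&(W[...,0]<.6)&(c['z_map']>.15)).astype(np.uint8)
    k,l,s,ce=cv2.connectedComponentsWithStats(m)
    for i in 1+np.argsort(-s[1:,4])[:3]:
        q=W[l==i][:,:2]; mu=np.median(q,0)
        for _ in range(3):
            d=np.linalg.svd(q-q.mean(0),full_matrices=False)[2][0]; d*=np.sign(d[0]); mu=q.mean(0); e=(q-mu)@[-d[1],d[0]]; q=q[abs(e)<.013]
        t=(q-mu)@d
        print(s[i],np.degrees(np.arctan2(d[1],d[0])).round(2),'len',(t.max()-t.min()).round(4),'head',(mu+t.min()*d).round(4),'midA',(mu+(t.min()+.067)*d).round(4),'midB',(mu+(t.max()-.107)*d).round(4))
EE
python3 - <<'E'
from h import *
c=shot('wrist','w7'); bench('w7'); c=shot('top','t7'); bench('t7')
goal([.45,-.14,.20],down(0)); print(sensors.state()['joint_positions'].round(2),sensors.state()['ft_force'])
E
```

```text
[ 184  104   69  185 3727] 15.39 len 0.173 head [ 0.41  -0.069] midA [ 0.4746 -0.0512] midB [ 0.4737 -0.0515]
[ 307   97   23  187 3676] 0.39 len 0.1729 head [ 0.4134 -0.139 ] midA [ 0.4804 -0.1385] midB [ 0.4793 -0.1385]
[ 215   77  211   18 2238] 89.72 len 0.1953 head [ 0.595  -0.2377] midA [ 0.5954 -0.1707] midB [ 0.5955 -0.1494]
[456 197  11  69 503] -0.31 len 0.1708 head [ 0.4148 -0.1366] midA [ 0.4818 -0.137 ] midB [ 0.4786 -0.1369]
[411 202  26  66 490] 14.5 len 0.1685 head [ 0.4094 -0.0653] midA [ 0.4743 -0.0486] midB [ 0.4689 -0.05  ]
[ 57 252  96  15 341] -79.6 len 0.2277 head [0.4004 0.849 ] midA [0.4125 0.7831] midB [0.4222 0.7302]
here [ 0.4334 -0.139   0.1747] turn [ -0.13 -15.46   0.25] shift_now [ 0.0227  0.001  -0.0199] shift_after_turn [ 0.0166  0.001  -0.0253]
[-0.59 -0.01  2.    0.19  0.95  0.88] [-0.0329212  -0.17680932 -0.37333423]
```

Request:
arm_command(
  steps=[
    [0, 0, 0, 0, -7.73, 0.1, -0.2],
    [0, 0, 0, 0, -7.73, 0.1, -0.2],
    [0, 0, 0, 0, 0, -8.58, -0.2],
    [0, 0, 0, 0, 0, -8.58, -0.2],
    [0, 0, 0, 0, 0, -8.58, -0.2],
    [0, 0, 0, 0, 0, -8.58, -0.2],
    [0, 0, 0, 0, 0, -8.58, -0.2],
    [0, 0, 0, 0, 0, -8.58, -0.2],
    [0, 0, 0, 0, 0, -8.58, -0.2],
    [0, 0, 0, 0, 0, -8.58, -0.2],
    [0, 0, 0, 0, 0, -8.58, -0.2],
    [0, 0, 0, 0, 0, -8.58, -0.2],
  ],
)

```text
time_s: 13.5
ee_pos: [0.4335, -0.1389, 0.1736]
tool_rot: [0.73, 0.684, 0.0, -0.002]
ft_force: [-0.5, -0.9, 1.0]
gripper_width: 0.0341
```

Request:
arm_command(
  steps=[
    [0, 0, 0, 0, 0, -8.58, -0.2],
    [0, 0, 0, 0, 0, -8.58, -0.2],
    [0, 0, 0, 0, 0, -8.58, -0.2],
    [0, 0, 0, 0, 0, -8.58, -0.2],
    [0, 0, 0, 0, 0, -8.58, -0.2],
    [0, 0, 0, 0, 0, -8.58, -0.2],
    [0, 0, 0, 0, 0, -8.58, -0.2],
    [0, 0, 0, 0, 0, -8.58, -0.2],
    [0, 0, 0, 0, 0, -8.58, -0.2],
    [0, 0, 0, 0, 0, -8.58, -0.2],
    [0, 0, 0, 0, 0, -8.3, -0.2],
    [0, 0, 0, 0, 0, 0, -0.2],
  ],
)

```text
time_s: 14.7
ee_pos: [0.4336, -0.1389, 0.1738]
tool_rot: [0.0, 1.0, 0.002, -0.001]
ft_force: [-0.0, -0.1, -0.2]
gripper_width: 0.0342
```

```bash
python3 - <<'E'
from h import *
goal([.480,-.1385,-.015],down(180.3)); print(sensors.state()['joint_positions'].round(2))
E
```

```text
here [ 0.4336 -0.1389  0.1738] turn [ 0.17 -0.11 -0.33] shift_now [-4.680e-02 -1.000e-04  1.887e-01] shift_after_turn [-0.0464  0.0002  0.1888]
[-0.46  0.13  1.81  0.    1.21 -2.04]
```

Request:
arm_command(
  steps=[
    [-0.0465, 0, 0, 0.1, 0, -0.3, -0.2],
    [0, 0, 0.045, 0, 0, 0, -0.2],
    [0, 0, 0.045, 0, 0, 0, -0.2],
    [0, 0, 0.045, 0, 0, 0, -0.2],
    [0, 0, 0.035, 0, 0, 0, -0.2],
    [0, 0, 0.0135, 0, 0, 0, -0.2],
    [0, 0, 0.0045, 0, 0, 0, -0.2],
    [0, 0, 0, 0, 0, 0, -0.2],
  ],
)

```text
time_s: 15.5
ee_pos: [0.4805, -0.1393, -0.0133]
tool_rot: [-0.002, 1.0, 0.0, -0.0]
ft_force: [0.5, 0.1, 1.0]
gripper_width: 0.0344
```

Request:
arm_command(
  steps=[
    [0, 0, 0, 0, 0, 0, -1],
    [0, 0, 0, 0, 0, 0, -1],
    [0, 0, 0, 0, 0, 0, -1],
    [0, 0, 0, 0, 0, 0, -1],
  ],
)

```text
time_s: 15.9
ee_pos: [0.4817, -0.1397, -0.0113]
tool_rot: [-0.002, 1.0, -0.001, 0.002]
ft_force: [0.4, 0.7, 3.9]
gripper_width: 0.0148
```

Request:
arm_command(
  steps=[
    [0, 0, -0.01, 0, 0, 0, -1],
    [0, 0, -0.04, 0, 0, 0, -1],
    [0.01, 0, -0.045, 0, 0, 0, -1],
    [0.02, 0, -0.045, 0, 0, 0, -1],
    [0.02, 0, -0.045, 0, 0, 0, -1],
    [0.015, 0.02, -0.04, 0, 0, 0, -1],
    [0, 0.046, 0, 0, 0, 0, -1],
    [0, 0.046, 0, 0, 0, 0, -1],
    [0, 0.046, 0, 0, 0, 0, -1],
    [0, 0.046, 0, 0, 0, 0, -1],
    [0, 0.046, 0, 0, 0, 0, -1],
    [0, 0.046, 0, 0, 0, 0, -1],
  ],
)

```text
time_s: 17.1
ee_pos: [0.413, 0.1577, 0.2127]
tool_rot: [-0.002, 1.0, -0.001, 0.001]
ft_force: [1.7, 0.7, -4.0]
gripper_width: 0.0148
```

Request:
arm_command(
  steps=[
    [0, 0.046, 0, 0, 0, 0, -1],
    [0, 0.046, 0, 0, 0, 0, -1],
    [0, 0, 0, 0, 0, 0, -1],
    [0, 0, 0, 0, 0, 0, -1],
    [0, 0, 0, 0, 0, 0, -1],
  ],
)

```text
time_s: 17.6
ee_pos: [0.4131, 0.2471, 0.2122]
tool_rot: [-0.002, 1.0, -0.001, 0.0]
ft_force: [-0.8, 0.6, -3.5]
gripper_width: 0.0148
```

```bash
python3 - <<'E'
from h import *
p,R=here(); c=shot('wrist','w8'); print(p,here()[0],sensors.state()['gripper_width'],sensors.state()['ft_force'])
W=cloud(c); T=R.inv().apply(W.reshape(-1,3)-p).reshape(480,640,3)
for v in range(150,480,15):
    row=T[v,270:370]; g=(abs(row[:,1])<.015)&(abs(row[:,2]+.025)<.02)
    if g.sum()>4: print(v,g.sum(),row[g].mean(0).round(4),row[g][:,1].min().round(4),row[g][:,1].max().round(4), np.median(row[g][abs(row[g][:,1])<.005],0).round(4))
F=E('z',np.pi); Rg=rt(0)*F
goal(plc(TR,n=.06)-Rg.apply([.0,0,-.022]),Rg)
E
```

```text
[0.41311117 0.24709037 0.21220647] [0.41337011 0.24687464 0.21232083] 0.01469567342747153 [-0.35785102 -0.26956562 -4.29448274]
165 61 [ 0.0655  0.0003 -0.0315] -0.0109 0.0114 [ 0.0657 -0.     -0.0334]
180 48 [ 0.0601  0.0005 -0.0309] -0.0081 0.0095 [ 0.0603 -0.0001 -0.0324]
195 47 [ 0.0541  0.0003 -0.0276] -0.0086 0.0092 [ 0.0544 -0.0001 -0.0292]
210 47 [ 0.0483  0.0003 -0.0274] -0.0089 0.0093 [ 0.0486 -0.0001 -0.0288]
225 46 [ 0.0425  0.0005 -0.0275] -0.0084 0.0094 [ 0.0429  0.0001 -0.0289]
240 46 [ 0.0365  0.0005 -0.0274] -0.0085 0.0096 [ 0.037   0.0001 -0.029 ]
255 45 [ 0.0302  0.0003 -0.0273] -0.0088 0.0093 [ 0.0308  0.0001 -0.0287]
270 44 [ 0.0239  0.0005 -0.0274] -0.0084 0.0094 [ 0.0245 -0.0001 -0.0287]
285 44 [ 0.0174  0.0005 -0.0273] -0.0086 0.0095 [ 0.0181 -0.0001 -0.0289]
300 68 [ 0.0112  0.0005 -0.0283] -0.0131 0.0141 [ 0.0114 -0.0001 -0.0287]
315 75 [ 0.0077  0.0002 -0.0342] -0.0146 0.0141 [ 0.0045  0.0003 -0.0287]
330 42 [-0.0019 -0.0002 -0.0296] -0.0148 0.0079 [-0.0025  0.0001 -0.0287]
345 40 [-0.0093  0.0005 -0.0293] -0.0069 0.0079 [-0.0097  0.0001 -0.0287]
360 39 [-0.0172  0.0003 -0.0287] -0.0072 0.0083 [-0.0173 -0.0001 -0.0285]
375 40 [-0.0264  0.0005 -0.0269] -0.0084 0.0095 [-0.0253 -0.0001 -0.0283]
390 39 [-0.0343  0.0008 -0.027 ] -0.0081 0.0096 [-0.0333  0.0001 -0.0282]
405 39 [-0.0429  0.0008 -0.0267] -0.0083 0.0099 [-0.0412  0.0001 -0.0285]
420 36 [-0.0504  0.0006 -0.0278] -0.0075 0.0086 [-0.0501  0.0001 -0.0281]
here [0.4134 0.2469 0.2123] turn [  2.07 -24.89   9.76] shift_now [-0.0162  0.0178  0.1102] shift_after_turn [0.0347 0.0201 0.1054]
```

View pics/w8.png

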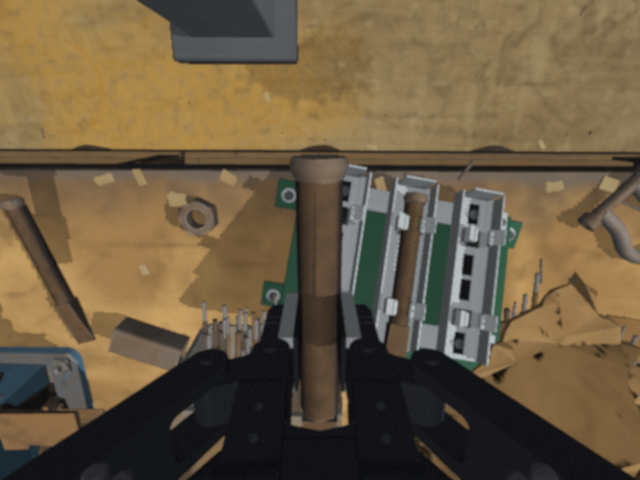

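The held chisel is straight (head end at px (320,158)) and the rack is below. Now: mid in tool (0.001, 0.0003, −0.0202), pitch 0°. I'll turn to the slope and then step in.

Request:
arm_command(
  steps=[
    [0, 0, 0, 0.52, -6.22, 2.44, -1],
    [0, 0, 0, 0.52, -6.22, 2.44, -1],
    [0, 0, 0, 0.52, -6.22, 2.44, -1],
    [0, 0, 0, 0.52, -6.22, 2.44, -1],
    [0.016, 0.01, 0.035, 0, 0, 0, -1],
    [0.016, 0.01, 0.035, 0, 0, 0, -1],
    [0, 0, 0, 0, 0, 0, -1],
    [0, 0, 0, 0, 0, 0, -1],
  ],
)

```text
time_s: 18.45
ee_pos: [0.4177, 0.2664, 0.1353]
tool_rot: [0.083, 0.973, -0.019, 0.215]
ft_force: [0.7, 1.0, -3.0]
gripper_width: 0.0144
```

```bash
python3 - <<'E'
from h import *
F=E('z',np.pi); Rg=rt(0)*F
for n in(.05,.017,.012): goal(plc(TR,n=n)-Rg.apply([.001,.0003,-.0202]),Rg)
print(sensors.state()['joint_positions'].round(2))
p,R=here();c=shot('wrist','w9'); W=cloud(c)
L=RR.inv().apply(W.reshape(-1,3)-O).reshape(480,640,3)
T=R.inv().apply(W.reshape(-1,3)-p).reshape(480,640,3)
print(T[200:290:20,320].round(4))
ok=c['z_map']>.12
for s0,s1 in((-.07,-.05),(-.045,-.02)):
  m=ok&(L[...,0]>s0)&(L[...,0]<s1)&(abs(L[...,2])<.025);l=L[m];b=np.floor(l[:,1]/.002).astype(int)
  print([(k*2,round(1000*np.median(l[b==k,2]),1)) for k in range(-46,-10) if (b==k).sum()>3])
E
```

```text
here [0.4177 0.2664 0.1353] turn [-0.06 -0.04 -0.01] shift_now [ 0.002  -0.0002  0.0433] shift_after_turn [ 0.0021 -0.0002  0.0433]
here [0.4177 0.2664 0.1353] turn [-0.06 -0.04 -0.01] shift_now [ 0.002  -0.0001  0.0763] shift_after_turn [ 0.0021 -0.0002  0.0763]
here [0.4177 0.2664 0.1353] turn [-0.06 -0.04 -0.01] shift_now [ 0.002  -0.0001  0.0813] shift_after_turn [ 0.0021 -0.0002  0.0813]
[ 0.67  0.11  2.05 -0.48  0.75 -0.42]
[[ 0.0524  0.0006 -0.0297]
 [ 0.0449  0.0006 -0.0302]
 [ 0.0374  0.0006 -0.031 ]
 [ 0.0284  0.0007 -0.0286]
 [ 0.0206  0.0007 -0.0302]]
[(-92, np.float64(-24.0)), (-90, np.float64(-24.5)), (-88, np.float64(-24.6)), (-86, np.float64(-6.1)), (-84, np.float64(-7.4)), (-82, np.float64(-23.2)), (-80, np.float64(-23.2)), (-78, np.float64(-23.3)), (-76, np.float64(-23.1)), (-74, np.float64(-23.2)), (-72, np.float64(-23.4)), (-70, np.float64(-23.2)), (-68, np.float64(-22.5)), (-66, np.float64(-22.0)), (-64, np.float64(-22.1)), (-62, np.float64(-22.5)), (-60, np.float64(-22.9)), (-58, np.float64(-23.3)), (-56, np.float64(-23.2)), (-54, np.float64(-23.3)), (-52, np.float64(-23.3)), (-50, np.float64(-23.3)), (-48, np.float64(-23.2)), (-46, np.float64(-8.1)), (-44, np.float64(-6.4)), (-42, np.float64(-24.7)), (-40, np.float64(-24.5)), (-38, np.float64(-24.5)), (-36, np.float64(-24.6)), (-34, np.float64(-24.7)), (-32, np.float64(-24.6)), (-30, np.float64(-24.8)), (-28, np.float64(-24.6)), (-26, np.float64(-24.6)), (-24, np.float64(-24.6)), (-22, np.float64(-14.9))]
[(-86, np.float64(-6.3)), (-84, np.float64(-6.5)), (-82, np.float64(8.8)), (-80, np.float64(8.6)), (-52, np.float64(6.7)), (-50, np.float64(8.0)), (-48, np.float64(7.4)), (-46, np.float64(-6.4)), (-44, np.float64(-6.4)), (-30, np.float64(-24.9)), (-22, np.float64(-13.2))]
```

Request:
arm_command(
  steps=[
    [0.002, -0.0003, 0.03, 0, 0, 0, -1],
    [0, 0, 0.03, 0, 0, 0, -1],
    [0, 0, 0.012, 0, 0, 0, -1],
    [0, 0, 0.003, 0, 0, 0, -1],
    [0, 0, 0, 0, 0, 0, -1],
  ],
)

```text
time_s: 19.0
ee_pos: [0.4482, 0.2628, 0.0678]
tool_rot: [0.083, 0.973, -0.017, 0.217]
ft_force: [-0.9, 0.2, -3.5]
gripper_width: 0.0145
```

Request:
arm_command(
  steps=[
    [0, 0, 0.002, 0, 0, 0, -1],
    [0, 0, 0.002, 0, 0, 0, -1],
    [0, 0, 0, 0, 0, 0, -1],
  ],
)

```text
time_s: 19.3
ee_pos: [0.449, 0.2622, 0.064]
tool_rot: [0.082, 0.973, -0.018, 0.217]
ft_force: [-2.3, -1.4, 0.9]
gripper_width: 0.0148
```

Request:
arm_command(
  steps=[
    [0, 0, 0.0015, 0, 0, 0, -1],
    [0, 0, 0.0015, 0, 0, 0, -1],
    [0, 0, 0, 0, 0, 0, -1],
  ],
)

```text
time_s: 19.6
ee_pos: [0.4505, 0.2627, 0.0616]
tool_rot: [0.082, 0.973, -0.017, 0.217]
ft_force: [-3.5, -1.0, 6.3]
gripper_width: 0.0147
```

Request:
arm_command(
  steps=[
    [0, 0, 0.0015, 0, 0, 0, -1],
    [0, 0, 0.0015, 0, 0, 0, -1],
    [0, 0, 0, 0, 0, 0, -1],
  ],
)

```text
time_s: 19.9
ee_pos: [0.4514, 0.2619, 0.0577]
tool_rot: [0.082, 0.973, -0.018, 0.216]
ft_force: [-1.0, -2.1, 0.7]
gripper_width: 0.0144
```

Request:
arm_command(
  steps=[
    [0, 0, 0.0015, 0, 0, 0, -1],
    [0, 0, 0.0015, 0, 0, 0, -1],
    [0, 0, 0, 0, 0, 0, -1],
  ],
)

```text
time_s: 20.2
ee_pos: [0.4526, 0.2616, 0.0545]
tool_rot: [0.082, 0.973, -0.018, 0.216]
ft_force: [-0.4, -2.6, -2.0]
gripper_width: 0.0147
```

Request:
arm_command(
  steps=[
    [0, 0, 0.001, 0, 0, 0, -1],
    [0, 0, 0.001, 0, 0, 0, -1],
    [0, 0, 0, 0, 0, 0, -1],
  ],
)

```text
time_s: 20.5
ee_pos: [0.4532, 0.2613, 0.0523]
tool_rot: [0.082, 0.973, -0.018, 0.215]
ft_force: [3.0, -2.7, -9.0]
gripper_width: 0.0147
```

```bash
python3 - <<'E'
from h import *
F=E('z',np.pi); Rg=rt(0)*F
for n in(.0,): goal(plc(TR,n=n)-Rg.apply([.001,.0005,-.0208]),Rg)
E
```

```text
here [0.4532 0.2613 0.0523] turn [ 0.03 -0.04  0.05] shift_now [-0.0005 -0.0013  0.0035] shift_after_turn [-0.0005 -0.0013  0.0035]
```

The force rose to about 10 N, then eased and reversed, so the clips are now pulling the shank in at about 3–4 mm proud. I'll release, retract, shut the jaws and press on top.

Request:
arm_command(
  steps=[
    [0, 0, 0, 0, 0, 0, -0.45],
    [0, 0, 0, 0, 0, 0, -0.45],
    [0, 0, 0, 0, 0, 0, -0.45],
    [0, 0, -0.02, 0, 0, 0, -0.45],
    [0, 0, -0.03, 0, 0, 0, -0.45],
    [0, -0.001, 0, 0, 0, 0, -1],
    [0, 0, 0, 0, 0, 0, -1],
    [0, 0, 0, 0, 0, 0, -1],
    [0, 0, 0.03, 0, 0, 0, -1],
    [0, 0, 0.01, 0, 0, 0, -1],
    [0, 0, 0, 0, 0, 0, -1],
  ],
)

```text
time_s: 21.6
ee_pos: [0.4486, 0.2604, 0.06]
tool_rot: [0.082, 0.973, -0.019, 0.214]
ft_force: [0.4, -0.4, 0.5]
gripper_width: -0.0002
```

Request:
arm_command(
  steps=[
    [0, 0, 0.0015, 0, 0, 0, -1],
    [0, 0, 0.0015, 0, 0, 0, -1],
    [0, 0, 0, 0, 0, 0, -1],
  ],
)

```text
time_s: 21.9
ee_pos: [0.4504, 0.2613, 0.0598]
tool_rot: [0.082, 0.973, -0.017, 0.216]
ft_force: [0.1, -0.2, -0.3]
gripper_width: -0.0002
```

Request:
arm_command(
  steps=[
    [0, 0, 0.001, 0, 0, 0, -1],
    [0, 0, 0.001, 0, 0, 0, -1],
    [0, 0, 0, 0, 0, 0, -1],
  ],
)

```text
time_s: 22.2
ee_pos: [0.4509, 0.2616, 0.0594]
tool_rot: [0.082, 0.973, -0.017, 0.217]
ft_force: [-9.0, 0.9, 13.6]
gripper_width: -0.0001
```

Request:
arm_command(
  steps=[
    [0, 0, 0.001, 0, 0, 0, -1],
    [0, 0, 0.001, 0, 0, 0, -1],
    [0, 0, 0, 0, 0, 0, -1],
  ],
)

```text
time_s: 22.5
ee_pos: [0.4511, 0.2618, 0.0592]
tool_rot: [0.083, 0.972, -0.016, 0.218]
ft_force: [-21.1, 2.7, 31.6]
gripper_width: -0.0002
```

```bash
python3 - <<'E'
from h import *
print(sensors.state()['ft_force'])
p,R=here();c=shot('wrist','w10'); W=cloud(c); T=R.inv().apply(W.reshape(-1,3)-p).reshape(480,640,3)
cv2.imwrite('pics/w10v.png',c['pixels'])
L=RR.inv().apply(W.reshape(-1,3)-O).reshape(480,640,3)
def prof(t):
    for s in np.arange(-.07,.11,.008):
        m=(c['z_map']>.1)&(abs(L[...,0]-s)<.004)&(abs(L[...,1]-t)<.004)&(abs(L[...,2])<.04)
        if m.sum()>3: print((round(s,3),round(1000*np.median(L[m][:,2]),1)),end=' ')
    print()
prof(TR);prof(-.001)
E
```

```text
[-21.10808762   2.70679937  31.57293005]
(np.float64(-0.07), np.float64(-23.1)) (np.float64(-0.062), np.float64(2.9)) (np.float64(-0.054), np.float64(1.0)) (np.float64(-0.046), np.float64(-0.1)) (np.float64(-0.038), np.float64(0.1)) (np.float64(-0.03), np.float64(-0.0)) (np.float64(-0.022), np.float64(-0.1)) (np.float64(-0.014), np.float64(-0.0)) (np.float64(-0.006), np.float64(20.6)) (np.float64(0.002), np.float64(37.3)) (np.float64(0.01), np.float64(37.4)) (np.float64(0.018), np.float64(37.3)) (np.float64(0.05), np.float64(0.3)) (np.float64(0.058), np.float64(-0.4)) (np.float64(0.066), np.float64(-1.6)) (np.float64(0.074), np.float64(-2.5)) 
(np.float64(-0.07), np.float64(-23.1)) (np.float64(-0.062), np.float64(-21.3)) (np.float64(-0.054), np.float64(3.3)) (np.float64(-0.046), np.float64(-0.3)) (np.float64(-0.038), np.float64(-0.1)) (np.float64(-0.03), np.float64(0.0)) (np.float64(-0.022), np.float64(-0.1)) (np.float64(-0.014), np.float64(-0.0)) (np.float64(-0.006), np.float64(-0.1)) (np.float64(0.002), np.float64(-0.1)) (np.float64(0.01), np.float64(-0.1)) (np.float64(0.018), np.float64(-0.2)) (np.float64(0.026), np.float64(-0.1)) (np.float64(0.034), np.float64(0.0)) (np.float64(0.042), np.float64(-0.2)) (np.float64(0.066), np.float64(-1.3)) (np.float64(0.074), np.float64(-2.3))
```

View pics/w10v.png

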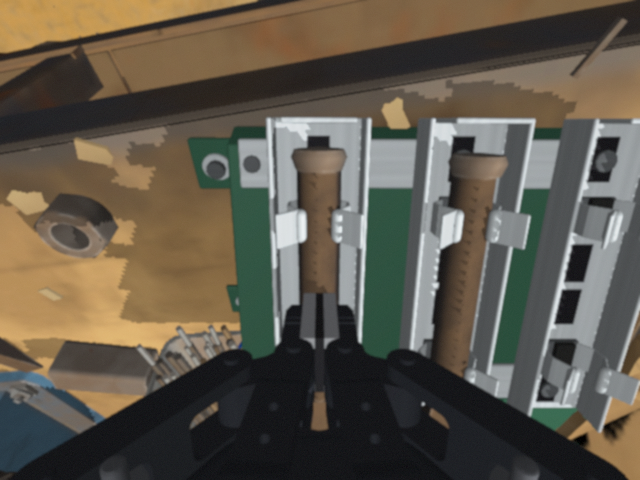

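The wrist view shows the right place's chisel between its clips (head at px (320,155)). The depth profile puts its shank top at n = 0.0 mm along the whole length, the same as the filled one, so it is home. Now back off and go for chisel A.

Request:
arm_command(
  steps=[
    [0, 0, -0.01, 0, 0, 0, -1],
    [0, 0, -0.04, 0, 0, 0, -1],
    [0, 0, -0.05, 0, 0, 0, -1],
    [0, 0, -0.05, 0, 0, 0, -0.2],
    [0, 0, 0, 0, 0, 0, -0.2],
  ],
)

```text
time_s: 23.05
ee_pos: [0.3907, 0.2745, 0.199]
tool_rot: [0.082, 0.972, -0.013, 0.22]
ft_force: [0.7, 0.1, 0.4]
gripper_width: 0.0285
```

```bash
python3 - <<'E'
from h import *
F=E('z',np.pi); Rg=down(15.4)*E('y',8,degrees=True)*F
for z in (.15,.0085): goal(np.array([.4745,-.0513,z])-Rg.apply([0,0,-.0215]),Rg)
print(sensors.state()['joint_positions'].round(2))
E
```

```text
here [0.3907 0.2745 0.199 ] turn [ -6.56  17.38 -24.11] shift_now [-0.0968 -0.3071  0.12  ] shift_after_turn [ 0.0125 -0.3363  0.0692]
here [0.3907 0.2745 0.199 ] turn [ -6.56  17.38 -24.11] shift_now [-0.0358 -0.3087  0.2477] shift_after_turn [ 0.0322 -0.3363  0.2093]
[ 0.73  0.01  1.97 -0.43  0.91 -0.45]
```

Request:
arm_command(
  steps=[
    [0, 0, 0, -1.64, 4.345, -6.03, -0.2],
    [0, 0, 0, -1.64, 4.345, -6.03, -0.2],
    [0, 0, 0, -1.64, 4.345, -6.03, -0.2],
    [0, 0, 0, -1.64, 4.345, -6.03, -0.2],
    [0.0016, -0.042, 0.0087, 0, 0, 0, -0.2],
    [0.0016, -0.042, 0.0087, 0, 0, 0, -0.2],
    [0.0016, -0.042, 0.0087, 0, 0, 0, -0.2],
    [0.0016, -0.042, 0.0087, 0, 0, 0, -0.2],
    [0.0016, -0.042, 0.0087, 0, 0, 0, -0.2],
    [0.0016, -0.042, 0.0087, 0, 0, 0, -0.2],
    [0.0016, -0.042, 0.0087, 0, 0, 0, -0.2],
    [0.0016, -0.042, 0.0087, 0, 0, 0, -0.2],
  ],
)

```text
time_s: 24.25
ee_pos: [0.4667, -0.0587, 0.1241]
tool_rot: [-0.12, 0.99, 0.003, 0.072]
ft_force: [0.7, 0.9, 0.4]
gripper_width: 0.034
```

Request:
arm_command(
  steps=[
    [0, 0, 0, 0, 0, 0, -0.2],
    [0, 0, 0, 0, 0, 0, -0.2],
  ],
)

```text
time_s: 24.45
ee_pos: [0.4664, -0.0576, 0.1239]
tool_rot: [-0.119, 0.99, 0.003, 0.071]
ft_force: [0.3, 0.4, -0.5]
gripper_width: 0.0342
```

```bash
python3 - <<'E'
from h import *
F=E('z',np.pi); Rg=down(15.4)*E('y',8,degrees=True)*F
for z in (.0085,): goal(np.array([.4745,-.0513,z])-Rg.apply([0,0,-.0215]),Rg)
print(sensors.state()['joint_positions'].round(2)); c=shot('wrist','w11'); bench('w11')
E
```

```text
here [ 0.4664 -0.0576  0.1239] turn [-0.83  0.11 -1.67] shift_now [0.0071 0.0058 0.1371] shift_after_turn [0.0067 0.004  0.1371]
[-0.33  0.12  1.96  0.08  0.93 -2.18]
[ 312  132   32  196 4551] 14.82 len 0.1733 head [ 0.4091 -0.0664] midA [ 0.4739 -0.0493] midB [ 0.4732 -0.0495]
[ 533  191   60   51 1785] 69.08 len 0.0397 head [0.4195 0.1039] midA [0.4434 0.1665] midB [0.3955 0.041 ]
[  87  293  153   38 1463] -89.64 len 0.1338 head [ 0.5949 -0.1031] midA [ 0.5953 -0.1701] midB [ 0.5951 -0.1299]
```

Request:
arm_command(
  steps=[
    [0, 0, 0, -0.8, 0.1, -1.3, -0.2],
    [0.007, 0.0053, 0.03, 0, 0, 0, -0.2],
    [0, 0, 0.045, 0, 0, 0, -0.2],
    [0, 0, 0.04, 0, 0, 0, -0.2],
    [0, 0, 0.015, 0, 0, 0, -0.2],
    [0, 0, 0.0065, 0, 0, 0, -0.2],
    [0, 0, 0, 0, 0, 0, -0.2],
    [0, 0, 0, 0, 0, 0, -1],
    [0, 0, 0, 0, 0, 0, -1],
    [0, 0, 0, 0, 0, 0, -1],
    [0, 0, 0, 0, 0, 0, -1],
  ],
)

```text
time_s: 25.6
ee_pos: [0.4783, -0.0485, -0.0102]
tool_rot: [-0.132, 0.989, 0.009, 0.071]
ft_force: [-0.6, 2.2, 7.0]
gripper_width: 0.0145
```

Request:
arm_command(
  steps=[
    [-0.0014, 0, -0.01, 0, 0, 0, -1],
    [-0.006, 0, -0.044, 0, 0, 0, -1],
    [0.008, 0, -0.046, 0, 0, 0, -1],
    [0.015, 0, -0.044, 0, 0, 0, -1],
    [0.015, 0, -0.044, 0, 0, 0, -1],
    [0.015, 0.02, -0.035, 0, 0, 0, -1],
    [0.005, 0.046, 0, 0, 0, 0, -1],
    [0.005, 0.046, 0, 0, 0, 0, -1],
    [0, 0.046, 0, 0, 0, 0, -1],
    [0, 0.046, 0, 0, 0, 0, -1],
    [0, 0.046, 0, 0, 0, 0, -1],
    [0, 0.046, 0, 0, 0, 0, -1],
  ],
)

```text
time_s: 26.8
ee_pos: [0.3145, 0.2153, 0.2014]
tool_rot: [-0.132, 0.989, 0.009, 0.07]
ft_force: [1.5, 0.4, -3.2]
gripper_width: 0.0148
```

```bash
python3 - <<'E'
from h import *
F=E('z',np.pi); Rg=rt(8)*F
goal(plc(TL,n=.07)-Rg.apply([0,0,-.021]),Rg); print(sensors.state()['joint_positions'].round(2))
E
```

```text
here [0.3145 0.2153 0.2014] turn [  8.71 -24.48  23.48] shift_now [-0.1617  0.1346  0.1116] shift_after_turn [-0.0386  0.1959  0.1298]
[ 0.44 -0.1   1.97 -0.03  1.13 -1.38]
```

Request:
arm_command(
  steps=[
    [0, 0, 0, 1.74, -4.9, 4.7, -1],
    [0, 0, 0, 1.74, -4.9, 4.7, -1],
    [0, 0, 0, 1.74, -4.9, 4.7, -1],
    [0, 0, 0, 1.74, -4.9, 4.7, -1],
    [0, 0, 0, 1.74, -4.9, 4.7, -1],
    [-0.0077, 0.0392, 0.01, 0, 0, 0, -1],
    [-0.0077, 0.0392, 0.01, 0, 0, 0, -1],
    [-0.0077, 0.0392, 0.01, 0, 0, 0, -1],
    [-0.0077, 0.0392, 0.01, 0, 0, 0, -1],
    [-0.0077, 0.0392, 0.01, 0, 0, 0, -1],
    [0, 0, 0.04, 0, 0, 0, -1],
    [0, 0, 0, 0, 0, 0, -1],
  ],
)

```text
time_s: 28.0
ee_pos: [0.4161, 0.3945, 0.1328]
tool_rot: [0.057, 0.965, -0.028, 0.254]
ft_force: [-0.7, -1.8, -4.6]
gripper_width: 0.0147
```

Request:
arm_command(
  steps=[
    [0, 0, 0, 0, 0, 0, -1],
    [0, 0, 0, 0, 0, 0, -1],
  ],
)

```text
time_s: 28.2
ee_pos: [0.4167, 0.3965, 0.1384]
tool_rot: [0.057, 0.965, -0.024, 0.257]
ft_force: [0.5, -0.5, -3.3]
gripper_width: 0.0144
```

```bash
cat >> h.py <<'EE'
def heldF(f,p,R):
    c=np.load(f'pics/{f}.npz'); T=R.inv().apply(cloud(c).reshape(-1,3)-p).reshape(480,640,3); A=[];S=[]
    for v in range(140,430,10):
        row=T[v,270:370]; g=(abs(row[:,1])<.013)&(abs(row[:,2]+.03)<.02); q=row[g]
        if g.sum()>20:
            k=q[abs(q[:,1])<.005]; A.append([v,*np.median(k,0),q[:,1].min(),q[:,1].max()])
    print(np.array(A).round(4))
EE
python3 - <<'E'
from h import *
p,R=here();c=shot('wrist','w12'); heldF('w12',p,R); L=RR.inv().apply(cloud(c).reshape(-1,3)-O).reshape(480,640,3); ok=c['z_map']>.12
for s0,s1 in((-.07,-.05),(-.045,-.025)):
  m=ok&(L[...,0]>s0)&(L[...,0]<s1)&(abs(L[...,2])<.025);l=L[m];b=np.floor(l[:,1]/.002).astype(int)
  print([(k*2,round(1000*float(np.median(l[b==k,2])),1)) for k in range(18,46) if (b==k).sum()>3])
F=E('z',np.pi); Rg=rt(8)*F
goal(plc(TL,n=.06)-Rg.apply([0,0,-.021]),Rg); print(sensors.state()['joint_positions'].round(2))
E
```

```text
[[ 1.60e+02  6.70e-02 -1.00e-04 -3.30e-02 -8.90e-03  1.01e-02]
 [ 1.70e+02  6.47e-02  1.00e-04 -4.12e-02 -1.03e-02  1.14e-02]
 [ 1.80e+02  6.15e-02 -1.00e-04 -4.15e-02 -8.70e-03  1.03e-02]
 [ 1.90e+02  5.78e-02 -1.00e-04 -3.98e-02 -8.60e-03  9.90e-03]
 [ 2.00e+02  5.36e-02  1.00e-04 -3.57e-02 -8.30e-03  9.50e-03]
 [ 2.10e+02  4.98e-02  1.00e-04 -3.50e-02 -8.40e-03  9.70e-03]
 [ 2.20e+02  4.61e-02  1.00e-04 -3.48e-02 -8.50e-03  9.30e-03]
 [ 2.30e+02  4.22e-02 -1.00e-04 -3.43e-02 -8.10e-03  9.50e-03]
 [ 2.40e+02  3.82e-02 -1.00e-04 -3.37e-02 -8.40e-03  9.80e-03]
 [ 2.50e+02  3.40e-02  1.00e-04 -3.30e-02 -8.50e-03  9.40e-03]
 [ 2.60e+02  2.98e-02  1.00e-04 -3.25e-02 -8.60e-03  9.60e-03]
 [ 2.70e+02  2.53e-02 -1.00e-04 -3.16e-02 -8.40e-03  9.70e-03]
 [ 2.80e+02  2.08e-02  1.00e-04 -3.07e-02 -8.50e-03  9.40e-03]
 [ 2.90e+02  1.62e-02  1.00e-04 -3.02e-02 -8.60e-03  9.50e-03]
 [ 3.00e+02  1.14e-02 -1.00e-04 -2.94e-02 -1.26e-02  1.29e-02]
 [ 3.10e+02  6.70e-03  1.00e-04 -2.91e-02 -1.27e-02  1.29e-02]
 [ 3.20e+02  1.50e-03  1.00e-04 -2.81e-02 -1.28e-02  1.28e-02]
 [ 3.30e+02 -3.80e-03  1.00e-
[... 517 characters left out ...]
-7.90e-03  8.50e-03]
 [ 4.20e+02 -6.13e-02  1.00e-04 -1.71e-02 -8.10e-03  8.80e-03]]
[(36, -24.6), (38, -24.7), (40, -24.5), (42, -24.3), (44, -6.8), (46, -23.4), (48, -23.7), (50, -23.7), (52, -23.5), (54, -23.5), (56, -23.5), (58, -23.5), (60, -23.4), (62, -23.3), (64, -23.3), (66, -23.4), (68, -23.5), (70, -23.4), (72, -23.6), (74, -23.6), (76, -23.6), (78, -23.7), (80, -23.7), (82, -7.4), (84, -6.5), (86, -24.8), (88, -24.8), (90, -24.1)]
[(38, -24.8), (42, -6.2), (44, -6.5), (78, 8.2), (80, 7.2), (82, -7.1), (84, -6.6)]
here [0.4168 0.3968 0.1389] turn [ 0.66 -3.1   2.78] shift_now [-0.0149 -0.0015  0.0483] shift_after_turn [-0.0124 -0.0003  0.049 ]
[ 0.93  0.25  1.89 -0.63  0.85 -0.13]
```

```bash
python3 - <<'E'
from h import *
F=E('z',np.pi); Rg=rt(8.4)*F
for n in (.045,.017): goal(plc(.0633,n=n)-Rg.apply([.0012,.0005,-.0195]),Rg)
print('-n in tool',Rg.inv().apply(RR.apply([0,0,-1])).round(4))
E
```

```text
here [0.4168 0.3968 0.1389] turn [ 0.67 -3.5   2.78] shift_now [-0.0149 -0.0018  0.0616] shift_after_turn [-0.0112 -0.0005  0.0624]
here [0.4168 0.3968 0.1389] turn [ 0.67 -3.5   2.78] shift_now [-0.0125 -0.002   0.0895] shift_after_turn [-0.0071 -0.0005  0.0901]
-n in tool [0.1461 0.     0.9893]
```

Request:
arm_command(
  steps=[
    [0, 0, 0, 0.67, -3.5, 2.78, -1],
    [-0.0056, 0, 0.0312, 0, 0, 0, -1],
    [-0.0056, -0.0005, 0.0312, 0, 0, 0, -1],
    [0, 0, 0, 0, 0, 0, -1],
    [0, 0, 0, 0, 0, 0, -1],
    [0, 0, 0, 0, 0, 0, -1],
  ],
)

```text
time_s: 28.85
ee_pos: [0.4599, 0.3897, 0.0933]
tool_rot: [0.081, 0.954, -0.024, 0.287]
ft_force: [0.4, 0.4, -4.2]
gripper_width: 0.0143
```

```bash
python3 - <<'E'
from h import *
F=E('z',np.pi); Rg=rt(8.4)*F
for n in (.017,): goal(plc(.0633,n=n)-Rg.apply([.0012,.0005,-.0195]),Rg)
E
```

```text
here [0.4599 0.3897 0.0933] turn [ 0.06  0.02 -0.  ] shift_now [ 0.0043 -0.0007  0.028 ] shift_after_turn [ 0.0043 -0.0007  0.028 ]
```

Request:
arm_command(
  steps=[
    [0.002, -0.0007, 0.014, 0, 0, 0, -1],
    [0.002, 0, 0.012, 0, 0, 0, -1],
    [0.0006, 0, 0.004, 0, 0, 0, -1],
    [0.0003, 0, 0.002, 0, 0, 0, -1],
    [0, 0, 0, 0, 0, 0, -1],
  ],
)

```text
time_s: 29.35
ee_pos: [0.4737, 0.3869, 0.0628]
tool_rot: [0.08, 0.954, -0.024, 0.287]
ft_force: [-1.2, 0.8, 2.6]
gripper_width: 0.0147
```

Request:
arm_command(
  steps=[
    [0.0002, 0, 0.0015, 0, 0, 0, -1],
    [0.0002, 0, 0.0015, 0, 0, 0, -1],
    [0, 0, 0, 0, 0, 0, -1],
  ],
)

```text
time_s: 29.65
ee_pos: [0.4749, 0.3863, 0.0595]
tool_rot: [0.08, 0.955, -0.024, 0.286]
ft_force: [0.2, 1.3, -0.6]
gripper_width: 0.0146
```

Request:
arm_command(
  steps=[
    [0.0002, 0, 0.0015, 0, 0, 0, -1],
    [0.0002, 0, 0.0015, 0, 0, 0, -1],
    [0, 0, 0, 0, 0, 0, -1],
  ],
)

```text
time_s: 29.95
ee_pos: [0.4759, 0.3858, 0.0563]
tool_rot: [0.08, 0.955, -0.025, 0.286]
ft_force: [-0.1, 2.4, -1.1]
gripper_width: 0.0151
```

```bash
python3 - <<'E'
from h import *
F=E('z',np.pi); Rg=rt(8.4)*F
for n in (0,): goal(plc(.0633,n=n)-Rg.apply([.0012,.0005,-.0195]),Rg)
E
```

```text
here [0.4759 0.3858 0.0563] turn [-0.04 -0.06  0.08] shift_now [0.0001 0.0004 0.005 ] shift_after_turn [0.0001 0.0004 0.005 ]
```

Request:
arm_command(
  steps=[
    [0.0002, 0, 0.0015, 0, 0, 0, -1],
    [0, 0, 0, 0, 0, 0, -1],
    [0, 0, 0, 0, 0, 0, -0.45],
    [0, 0, 0, 0, 0, 0, -0.45],
    [0, 0, 0, 0, 0, 0, -0.45],
    [-0.003, 0, -0.02, 0, 0, 0, -0.45],
    [-0.0044, 0, -0.03, 0, 0, 0, -0.45],
    [0, 0, 0, 0, 8.4, 0, -1],
    [0, 0, 0, 0, 0, 0, -1],
    [0, 0, 0, 0, 0, 0, -1],
    [0, 0, 0, 0, 0, 0, -1],
  ],
)

```text
time_s: 31.05
ee_pos: [0.4548, 0.3851, 0.0992]
tool_rot: [0.083, 0.968, -0.026, 0.235]
ft_force: [-0.0, -0.6, -0.8]
gripper_width: -0.0001
```

```bash
python3 - <<'E'
from h import *
F=E('z',np.pi); Rg=rt(0)*F
goal(plc(.0633,n=.0085)-Rg.apply([0,0,-.021]),Rg)
p,R=here();c=shot('wrist','w13'); L=RR.inv().apply(cloud(c).reshape(-1,3)-O).reshape(480,640,3)
for t in(.0633,-.001):
    for s in np.arange(-.07,.11,.008):
        m=(c['z_map']>.1)&(abs(L[...,0]-s)<.004)&(abs(L[...,1]-t)<.004)&(abs(L[...,2])<.04)
        if m.sum()>3: print((round(float(s),3),round(float(1000*np.median(L[m][:,2])),1)),end=' ')
    print()
E
```

```text
here [0.4548 0.3851 0.0992] turn [-0.7  2.3 -0. ] shift_now [0.0047 0.0057 0.0457] shift_after_turn [0.0028 0.0052 0.0459]
(-0.07, -23.0) (-0.062, 3.0) (-0.054, 0.6) (-0.046, -0.1) (-0.038, -0.1) (-0.03, -0.1) (-0.022, -0.1) (-0.014, -0.2) (-0.006, -0.1) (0.002, -0.1) (0.01, -0.1) (0.018, -0.1) (0.098, -5.9) (0.106, -6.9) 
(-0.07, -22.9) (-0.062, -21.6) (-0.054, 3.6) (-0.046, -0.0) (-0.038, 0.1) (-0.03, -0.1) (-0.022, 0.2) (-0.014, 0.1) (-0.006, 0.1) (0.002, 0.1) (0.01, 0.0) (0.018, 0.1) (0.026, 0.1) (0.034, 0.1) (0.042, 0.0) (0.05, 0.1) (0.058, -0.1) (0.066, -1.0)
```

The left chisel already sits at n = −0.1 mm, level along its visible length. I'll give it one confirming press, as I did for the other.

Request:
arm_command(
  steps=[
    [0.0047, 0.0057, 0.025, -0.7, 2.3, 0, -1],
    [0, 0, 0, 0, 0, 0, -1],
    [0, 0, 0, 0, 0, 0, -1],
    [0, 0, 0, 0, 0, 0, -1],
  ],
)

```text
time_s: 31.5
ee_pos: [0.4633, 0.3908, 0.076]
tool_rot: [0.082, 0.973, -0.017, 0.216]
ft_force: [0.4, 0.2, 0.6]
gripper_width: -0.0001
```

```bash
python3 - <<'E'
from h import *
F=E('z',np.pi); Rg=rt(0)*F
goal(plc(.0633,n=.0085)-Rg.apply([0,0,-.021]),Rg); print(sensors.state()['joint_positions'].round(2))
E
```

```text
here [0.4633 0.3908 0.076 ] turn [0.16 0.02 0.01] shift_now [-0.0003 -0.0019  0.0218] shift_after_turn [-0.0003 -0.0019  0.0218]
[ 0.81  0.35  1.88 -0.55  0.73 -0.21]
```

Request:
arm_command(
  steps=[
    [0, -0.002, 0.01, 0, 0, 0, -1],
    [0, 0, 0.009, 0, 0, 0, -1],
    [0, 0, 0.002, 0, 0, 0, -1],
    [0, 0, 0.0015, 0, 0, 0, -1],
    [0, 0, 0, 0, 0, 0, -1],
  ],
)

```text
time_s: 32.0
ee_pos: [0.4714, 0.3878, 0.0584]
tool_rot: [0.083, 0.973, -0.016, 0.216]
ft_force: [-17.3, -2.5, 25.5]
gripper_width: -0.0002
```

Request:
arm_command(
  steps=[
    [0, 0, 0.001, 0, 0, 0, -1],
    [0, 0, 0.001, 0, 0, 0, -1],
    [0, 0, 0, 0, 0, 0, -1],
  ],
)

```text
time_s: 32.3
ee_pos: [0.4716, 0.388, 0.0583]
tool_rot: [0.083, 0.973, -0.015, 0.217]
ft_force: [-25.9, -1.9, 37.0]
gripper_width: -0.0002
```

Request:
arm_command(
  steps=[
    [0, 0, -0.01, 0, 0, 0, -1],
    [0, 0, -0.04, 0, 0, 0, -1],
    [0, 0, -0.05, 0, 0, 0, -1],
    [0, 0, -0.05, 0, 0, 0, -1],
    [0, 0, -0.03, 0, 0, 0, -1],
    [0, 0, 0, 0, 0, 0, -1],
    [0, 0, 0, 0, 0, 0, -1],
  ],
)

```text
time_s: 33.0
ee_pos: [0.3984, 0.3996, 0.2169]
tool_rot: [0.082, 0.973, -0.016, 0.216]
ft_force: [0.2, 0.3, -1.1]
gripper_width: 0.0003
```

```bash
python3 - <<'E'
from h import *
c=shot('wrist','w14'); cv2.imwrite('pics/w14v.png',c['pixels']); L=RR.inv().apply(cloud(c).reshape(-1,3)-O).reshape(480,640,3)
for t in(TL,TR,-.001):
    for s in np.arange(-.07,.12,.008):
        m=(c['z_map']>.1)&(abs(L[...,0]-s)<.004)&(abs(L[...,1]-t)<.012)&(L[...,2]>-.009)&(L[...,2]<.005)
        if m.sum()>3: q=L[m]; print((round(float(s),3),round(float(1000*np.percentile(q[:,2],80)),1),(1000*(q[:,1].min()+q[:,1].max())/2).round(1)),end=' ')
    print()
print(sensors.state()['ft_force'])
E
```

```text
(-0.07, 3.9, np.float64(62.8)) (-0.062, 3.7, np.float64(64.1)) (-0.054, 1.6, np.float64(64.0)) (-0.046, 0.1, np.float64(63.6)) (-0.038, 1.7, np.float64(63.2)) (-0.03, 2.2, np.float64(63.2)) (-0.022, 0.3, np.float64(63.2)) (-0.014, 0.1, np.float64(63.7)) (-0.006, 0.0, np.float64(63.2)) (0.002, 0.0, np.float64(63.2)) (0.01, 0.1, np.float64(63.2)) (0.018, -0.1, np.float64(63.2)) (0.026, 0.1, np.float64(63.2)) (0.034, 0.2, np.float64(63.1)) (0.042, 2.0, np.float64(63.2)) (0.05, 1.7, np.float64(63.2)) (0.058, -0.0, np.float64(62.7)) (0.066, -1.0, np.float64(62.7)) (0.074, -2.2, np.float64(62.7)) (0.082, -3.1, np.float64(63.2)) 
(-0.07, 4.0, np.float64(-65.1)) (-0.062, 3.9, np.float64(-62.8)) (-0.054, 2.5, np.float64(-62.9)) (-0.046, 0.4, np.float64(-62.2)) (-0.038, 2.2, np.float64(-64.8)) (-0.03, 2.4, np.float64(-64.9)) (-0.022, 0.5, np.float64(-64.7)) (-0.014, 0.3, np.float64(-62.4)) (-0.006, 0.5, np.float64(-62.5)) (0.002, 0.0, np.float64(-62.4)) (0.01, 0.3, np.float64(-62.4)) (0.018, 0.4, np.float64(-62.3)) (0.026, 0.6, np.float64(-62.5)) (0.034, 0.7, np.float64(-64.7)) (0.042, 2.5, np
[... 399 characters left out ...]
.3)) (-0.046, 0.1, np.float64(0.2)) (-0.038, 2.0, np.float64(-1.1)) (-0.03, 2.4, np.float64(-0.9)) (-0.022, 0.5, np.float64(-0.6)) (-0.014, 0.2, np.float64(-0.1)) (-0.006, 0.1, np.float64(-0.0)) (0.002, 0.3, np.float64(0.4)) (0.01, 0.2, np.float64(-0.3)) (0.018, 0.4, np.float64(0.0)) (0.026, 0.2, np.float64(-0.2)) (0.034, 0.5, np.float64(-1.0)) (0.042, 2.3, np.float64(-1.1)) (0.05, 2.1, np.float64(-1.0)) (0.058, 0.3, np.float64(-0.3)) (0.066, -0.5, np.float64(-0.2)) (0.074, -1.5, np.float64(-0.3)) (0.082, -2.6, np.float64(-0.3)) (0.09, -3.6, np.float64(-0.4)) (0.098, -4.6, np.float64(-0.4)) (0.106, -5.8, np.float64(-0.4)) (0.114, -6.3, np.float64(-0.7)) 
[-0.72067765 -0.78698223 -0.84122835]
```

View pics/w14v.png

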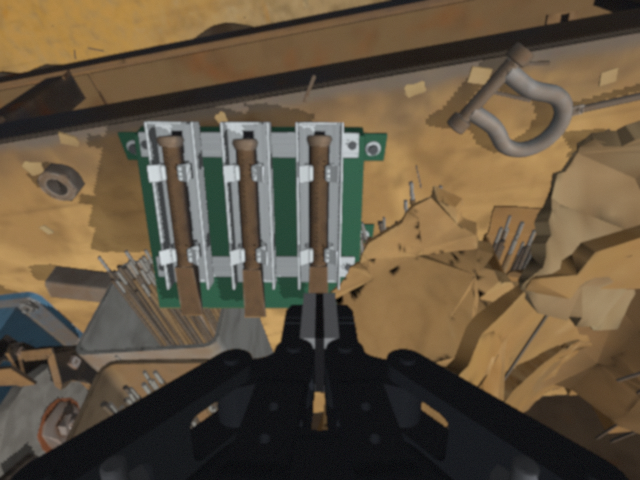

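All three chisels sit alike in their clips, heads at px (172,142), (245,145) and (319,142), blades up the slope, with the shank tops level. The nut and shackle were not touched. Handing in.

```bash
python3 -c "
from h import *
print(sensors.state()['time_s'],r.job_done())"
```

```text
the job is handed in; nothing more can be done
33.05 None
```

Both loose chisels are back in the empty places of the rack, blade up the slope and snapped into both clips. I handed the job in at 33 s; no verdict is reported.

**Last checks**
- **Depth:** by depth camera, both shank tops are within about 0.7 mm of the already filled chisel's, level from lower to upper clip.
- **Sideways:** they sit within about 1–2 mm of centre; the right one reads up to 2.6 mm off at some sections.
- **Along the slope:** the right chisel's head sits roughly 4–8 mm lower than the filled one's, going by the depth profiles, and the left one's looks similar. That is inside the 14 mm allowed.
- **Final press:** each seat took a confirming press (about 38 N on the right, 45 N on the left) and held firm. The gripper is now clear of the rack, and the shackle and nut were not touched.

**What disagreed or failed**
- **Fingertips:** they were about 40 mm further back than the stated 17 mm ahead of the TCP. The first two grasps closed on nothing above the chisel. I then used the tip position measured by camera and touch.
- **First carry:** joint 6 ran to its limit at the left place (it read 2.703 rad against 2.70). I laid that chisel back on the bench and gripped it again with the jaws turned half round. Both chisels went in with that grip.
- **Settling:** one tool-frame measurement was about 5 mm off because the arm was still settling, so I re-measured it at rest.

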